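# Doff the bobbin winder and reset its counter

## Task

The winder has finished its run: swing its thread-guide rail up and back to its stop, slide every full bobbin up off its spindle and set it down upright (don't drop it) in an empty pocket of the blue tray. Then swing the rail fully back down over the bare spindles, and last of all twist the counter's spring-return reset knob clockwise to its stop and let it spring back. Leave the bobbins already in the tray, and the other things on the bench, where they are.

Things in the scene. Friction and masses are not known exactly. Their poses are not given: they have to be found in the camera images.
- winder: the bench winder, fixed: green base, deck 80 mm high, 240 mm deep, 500 mm wide. Origin on the bench under the spindle row, x away from the robot, y left along the row. Four upright spindles, 18 mm shafts, at x = 0, y = +175, +95, +15, -65 mm; a bobbin rests on a collar 95 mm above the bench, shaft tips are at 166 mm. Grey console, 130 mm high (its black display 164 mm), at the right end
- rail (a joint): thread-guide rail, a hinged bar over the spindle row: 0 = down over the bobbins (about 20 mm above their tubes, so they cannot be lifted off), 1.6 rad = stop, swung up and back (the bar then stands about 125 mm behind the row, 260 mm above the bench). It weighs 0.25 kg, needs about 2 N, falls shut below about 1.0 rad and falls open to its stop beyond that
- rail_grip (a point): centre of the red grip, 20 mm in diameter and 50 mm long, in the middle of the rail, midway between the second and third spindles; the grip lies parallel to the spindle row. With the rail down it is 230 mm above the bench, right above the spindle row. It travels on an arc of 87 mm radius around rail_hinge, up over the top and back, away from the robot
- rail_hinge (a point): fixed point on the rail's hinge axis, behind the middle of the rail, 75 mm behind the spindle row and 185 mm above the bench; the axis runs along the winder's y
- reset_knob (a joint): counter reset knob, turned clockwise seen from above against a spring (0.1 N m at the stop): 0 = rest, 1.2 rad = stop; springs back when let go
- knob_grip (a point): on the knob's axis, 165 mm above the bench, the height at which to grip. The knob is a black upright bar 44 mm long, 13 mm thick, top 174 mm above the bench, standing on a round skirt 42 mm across whose top is at 140 mm; at rest the bar points along the winder's x; the point's x axis turns with the bar
- tray: blue loose tray, 245 x 165 mm, 50 mm high, 5 mm floor; origin under its centre, x along its long side. Six pockets 75 mm square, centres at x = -80, 0, +80 mm and y = -40, +40 mm from the origin; the walls between pockets reach 43 mm above the bench, so a bobbin has 5 mm of play all round and may lean a little
- bobbin1: full bobbin: brown tube, outer diameter 36 mm, bore 25 mm, 108 mm tall, with a yellow winding 64 mm across around its lower 80 mm, so that the top 28 mm of tube stands bare as a neck to grip; 0.15 to 0.31 kg. Origin at the centre of its underside, z up the tube. Starts on a spindle (winder y = +175 mm), or is absent
- bobbin2: full bobbin: brown tube, outer diameter 36 mm, bore 25 mm, 108 mm tall, with a yellow winding 64 mm across around its lower 80 mm, so that the top 28 mm of tube stands bare as a neck to grip; 0.15 to 0.31 kg. Origin at the centre of its underside, z up the tube. Starts on a spindle (winder y = +95 mm), or is absent
- bobbin3: full bobbin: brown tube, outer diameter 36 mm, bore 25 mm, 108 mm tall, with a yellow winding 64 mm across around its lower 80 mm, so that the top 28 mm of tube stands bare as a neck to grip; 0.15 to 0.31 kg. Origin at the centre of its underside, z up the tube. Starts on a spindle (winder y = +15 mm), or is absent
- bobbin4: full bobbin: brown tube, outer diameter 36 mm, bore 25 mm, 108 mm tall, with a yellow winding 64 mm across around its lower 80 mm, so that the top 28 mm of tube stands bare as a neck to grip; 0.15 to 0.31 kg. Origin at the centre of its underside, z up the tube. Starts on a spindle (winder y = -65 mm), or is absent
- stored1: the same kind of bobbin, already standing in a tray pocket, or absent; leave it there
- stored2: the same kind of bobbin, already standing in a tray pocket, or absent; leave it there
- stored3: the same kind of bobbin, already standing in a tray pocket, or absent; leave it there
- core_a: dark speckled asphalt core standing upright, 100 mm across, 120 mm tall; origin under its centre; leave alone
- steel_rule: steel rule, 200 x 25 x 4 mm, long side along its x, lying flat between winder and tray; leave alone
- calculator: white desk calculator, 150 x 80 x 17 mm; leave alone
- sample_tin: upright tin, 68 mm across, 90 mm tall; leave alone
- tape_measure: yellow tape measure, 68 x 36 x 60 mm; leave alone
There are look-alikes about, which are no part of the job. Leave any black look-alike of the bobbin2 alone. What is shaped like the bobbin3 but green or red is not meant.

How it is judged:
On the way, in this order (a step that is already met when the one before it is completed fails the run):
1. the guide rail is swung up and back (value of joint rail above 1.45 rad), for 0.2 s.
2. every full bobbin stands upright and released in a tray pocket (x of bobbin1 in the frame of tray between -0.115 and 0.115 m and y of bobbin1 in the frame of tray between -0.075 and 0.075 m and z of each of bobbin1, bobbin2, bobbin3, bobbin4 in the frame of tray below 0.015 m and angle between each of bobbin1, bobbin2, bobbin3, bobbin4's own z axis and vertical below 0.3 rad and linear speed of each of bobbin1, bobbin2, bobbin3, bobbin4 below 0.05 m/s and contact force between the fingers and bobbin1 below 0.1 N and x of bobbin2 in the frame of tray between -0.115 and 0.115 m and y of bobbin2 in the frame of tray between -0.075 and 0.075 m and contact force between the fingers and bobbin2 below 0.1 N and x of bobbin3 in the frame of tray between -0.115 and 0.115 m and y of bobbin3 in the frame of tray between -0.075 and 0.075 m and contact force between the fingers and bobbin3 below 0.1 N and x of bobbin4 in the frame of tray between -0.115 and 0.115 m and y of bobbin4 in the frame of tray between -0.075 and 0.075 m and contact force between the fingers and bobbin4 below 0.1 N), for 0.2 s.
3. the guide rail is back down (value of joint rail below 0.08 rad), for 0.2 s.
4. the reset knob is twisted to its stop (value of joint reset_knob above 1.08 rad), for 0.1 s.
At the end, for the whole second after the job is handed in: Every full bobbin stands upright (within 0.3 rad: it may lean in its pocket) on the floor of a tray pocket (underside within 10 mm of it), released and at rest; the guide rail is down (joint below 0.08 rad); the reset knob has been turned beyond 1.08 rad and has sprung back (below 0.1 rad) (all of step 2 and value of joint rail below 0.08 rad and value of joint reset_knob below 0.1 rad and angle between tray's own z axis and vertical below 0.05 rad); the robot touches nothing.
It fails at once if a bobbin was dropped (fell freely faster than 1.1 m/s, about 6 cm) ((linear speed of bobbin1 above 1.1 m/s and contact force between the fingers and bobbin1 below 0.05 N) or (linear speed of bobbin2 above 1.1 m/s and contact force between the fingers and bobbin2 below 0.05 N) or (linear speed of bobbin3 above 1.1 m/s and contact force between the fingers and bobbin3 below 0.05 N) or (linear speed of bobbin4 above 1.1 m/s and contact force between the fingers and bobbin4 below 0.05 N)).
It fails at once if a bobbin already in the tray was taken out or tipped over (z of any of stored1, stored2, stored3 in the frame of tray above 0.03 m or angle between any of stored1, stored2, stored3's own z axis and vertical above 0.4 rad).
It fails at once if one of the other things on the bench was moved more than 5 cm (distance of any of core_a, steel_rule, calculator, sample_tin, tape_measure from where it was at the start of the episode above 0.05 m).
Of bobbin1, bobbin2, bobbin3, bobbin4 only 3 to 4 are there at a start; the rules pass over those that are not, and their reading is None.
Of stored1, stored2, stored3 only 1 to 2 are there at a start; the rules pass over those that are not, and their reading is None.
At some moment in a run one of tray may be knocked a few centimetres aside while the robot is not near it.
It also fails if it takes over 210 s, if anything falls off the work surface, if the arm or the gripper's body presses on something with over 40 N, if the wrist force passes 120 N, or if a joint passes its speed limit or range.

## Robot

A 7-joint arm with a two-finger parallel gripper is mounted at the origin on the work surface. World frame = base frame: x ahead of the robot, y to its left, z up, the work surface at z = 0. Lengths are in m, angles in rad, forces in N, time in s.
With the tool pointing down it reaches from about 0.4 to 0.85 m from the base axis. Payload 10.4 kg.
Tool frame: the origin (TCP) lies midway between the tips of the shut fingers; the grasp point (between the pads) lies 19 mm behind it (grip_point_offset is the distance from the TCP to the grasp point, in m); y points along the fingers, z is the direction in which the jaws open and shut, and the axes are right-handed (so a half turn about y gives the same grasp; the last joint's range is limited). The gripper opens to 85 mm and grips with 20 to 120 N. Pads are 22 mm wide; open, the fingers measure 114 mm over their backs; the gripper's body (76 mm by 85 mm) begins 54 mm behind the grasp point. The pads swing forward as they close: fully open they stand 13 mm farther back than shut.
Start: joints at [-1.277, 0.332, -0.065, 1.46, 0.022, 1.35, -0.088], TCP at [0.195, 0.594, 0.231] pointing down, gripper open.
Joint ranges: [-2.6, 2.6], [-0.5, 2.12], [-1.47, 1.34], [0.16, 2.42], [-1.27, 4.41], [0.06, 2.06], [-2.6, 2.6]. Speed limits (rad/s): [2.22, 2.22, 2.79, 2.79, 3.14, 3.14, 3.14].

## Interface

Orientations are given as a unit quaternion [x, y, z, w].
In Python, from workcell import * gives the robot as it stands.
- The arm moves only by the tool send_rows, never from a script. Its argument "motion" is a list of rows, each a list of 7 numbers: the opening in per cent of the stroke, from 0 (shut) to 100 (fully open), then the shift along the tool's x, y, z in m, then the turn, a rotation vector about the tool's x, y, z in rad. In form: [[claw, tx, ty, tz, ax, ay, az], ...]. A call has 1 to 10 rows; each row is the pose to reach, as a shift and turn from the pose commanded when the call began, along the tool's axes at that moment; what a row does not reach only later rows make up. A row lasts 1/12 s, in which the tool goes at most 41.7 mm and 7.16 degrees, less where a joint would pass 70% of its speed; a pose out of reach is approached as far as the arm can. A call with a gripper value outside its range is refused whole. The fingers move at their own pace and stop on an object; "squeeze" is the grip in N (left out, the last holds). Time passes only in rows, so rows that repeat a pose let the fingers close. It gives the time, the measured TCP pose, the force and the opening at its end, in the units of the state.
- get_obs(): the state, without advancing time (a new reading comes with each control period).
- camera(name): name is "side" or "top" or "wrist"; returns a dict with "pixels" (400x640x3 uint8, red, green, blue), "range_z" (400x640 float32, m along the optical axis (not along the pixel's ray), 0 where there is no reading), "fovy" (degrees; the focal length in pixels is half the picture's height over the tangent of half this angle, whatever the lens; pixels are square), "cx", "cy" (the principal point, pixels), "view" (4x4, takes a point from world to camera coordinates); the wrist camera has in their place "T_tool_cam" (4x4, takes a point from camera to tool coordinates, whose origin is the TCP and whose axes are the tool frame's). Camera axes: x right, y down, z forward; pixel columns grow to the right and rows downward; lengths in m; the calibration is good to about 2 mm. A picture is of the moment at which its call begins: read the wrist's pose just before it.
- hand_in(): hands the job in, once; it reports no verdict.
The state is a dict: "clock": time; "joint_pos": joint angles; "joint_velocities": joint speeds; "tau": joint torques, N m; "position": TCP position; "ee_rot": TCP orientation; "ft_force": force on the tool from outside, world axes, zero at the start; "torque": the same for the moment, N m; "grip_width": opening from 0.0 (shut) to 1.0 (fully open).
Only numpy, scipy, OpenCV 4.12 (cv2) and the standard library are available. Lean on these libraries where they do the work, as an engineer would, in place of code of your own. Each camera call takes 0.05 s, during which the arm holds its last target.

## Working session

There is one attempt and no reset: what is moved stays moved. The work goes in short steps, Python scripts to look and compute and a tool call to move; the robot and the scene stay as the last step left them, time stands still between calls to the robot, and variables do not carry over. Pictures are saved under pics/ and viewed, and the job is handed in when it is done.

Besides the shell and the picture viewer there is one more tool, called after "Call:" as a command line: name --pt "numbers of a row" for each row, then --argument value for the rest. send_rows: Moves the arm, as the interface text tells. Its arguments: {"type":"object","properties":{"motion":{"type":"array"},"squeeze":{"type":"number"}},"required":["motion"]}

```bash
ls; mkdir -p pics
python3 - <<'E'
from workcell import *
import cv2,numpy as np
o=get_obs()
for k,v in o.items(): print(k,np.round(v,4))
for n in ("side","top","wrist"):
    c=camera(n); cv2.imwrite(f"pics/{n}0.png",c["pixels"][:,:,::-1]); np.savez(f"{n}0.npz",**c)
    print(n,c["fovy"],c["cx"],c["cy"],np.round(c.get("view",c.get("T_tool_cam")),4).tolist())
E
```

```text
pics
clock 0.0
joint_pos [-1.2766  0.3329 -0.0647  1.461   0.0216  1.3499 -0.0885]
joint_velocities [ 0.0005  0.0007  0.0004  0.0001 -0.0005  0.0016  0.0011]
tau [-6.00000e-04 -6.25460e+01  4.86000e-02 -3.91596e+01  1.61000e-02
  1.01000e-02 -0.00000e+00]
position [0.1946 0.5935 0.2305]
ee_rot [ 0.6988 -0.1116  0.1115 -0.6978]
ft_force [-0.0541 -0.5897 -0.0358]
torque [-0.0156  0.0065  0.0101]
grip_width 0.9992
side 52.53524144515354 323.2627666948908 198.34945651937014 [[0.822, -0.5694, -0.0121, -0.3801], [-0.4465, -0.6311, -0.6343, 0.384], [0.3535, 0.5268, -0.773, 1.0497], [0.0, 0.0, 0.0, 1.0]]
top 46.7005328731074 322.6132804042217 202.04459020515503 [[0.0265, -0.9995, 0.0189, 0.0313], [-0.9981, -0.0275, -0.0546, 0.536], [0.0551, -0.0174, -0.9983, 1.6219], [0.0, 0.0, 0.0, 1.0]]
wrist 70.27423245979486 325.72108624415034 196.63122320908434 [[0.0009, 0.9604, 0.2785, -0.0711], [0.0003, -0.2785, 0.9604, -0.1448], [1.0, -0.0008, -0.0005, -0.0011], [0.0, 0.0, 0.0, 1.0]]
```

View pics/top0.png

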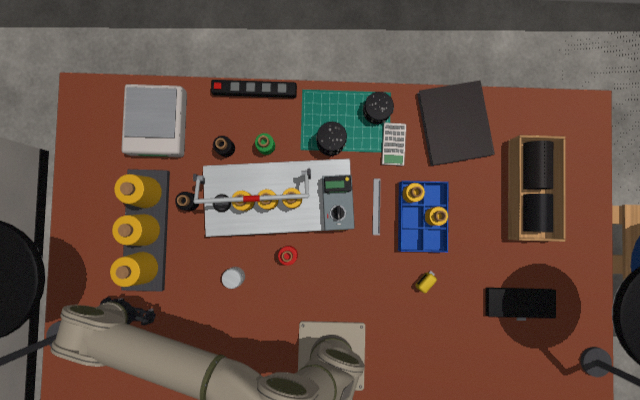

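View pics/side0.png

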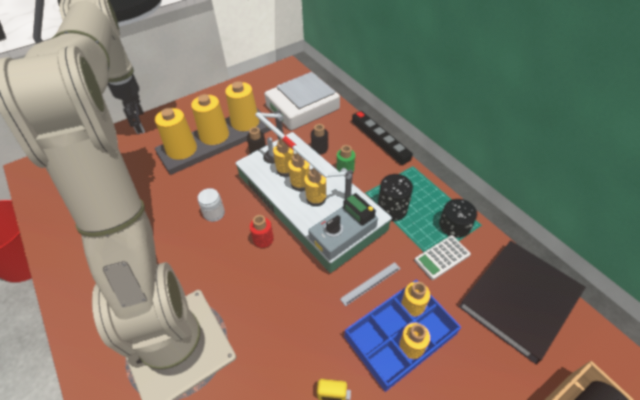

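View pics/wrist0.png

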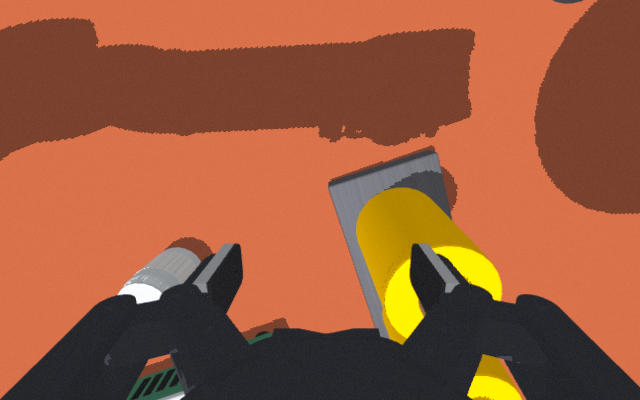

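Run:
```python
import cv2,numpy as np
t=cv2.imread("pics/top0.png"); s=cv2.imread("pics/side0.png")
cv2.imwrite("pics/tc.png",cv2.resize(t[150:260,165:365],None,fx=4,fy=4,interpolation=cv2.INTER_CUBIC))
cv2.imwrite("pics/sc.png",cv2.resize(s[100:270,230:400],None,fx=3.5,fy=3.5,interpolation=cv2.INTER_CUBIC))
cv2.imwrite("pics/tt.png",cv2.resize(t[170:262,360:460],None,fx=6,fy=6,interpolation=cv2.INTER_CUBIC))
```

```text
(no output)
```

View pics/tc.png

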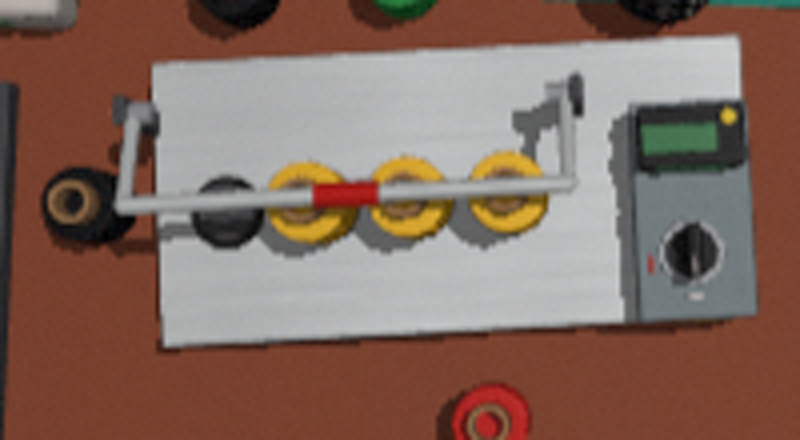

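View pics/sc.png

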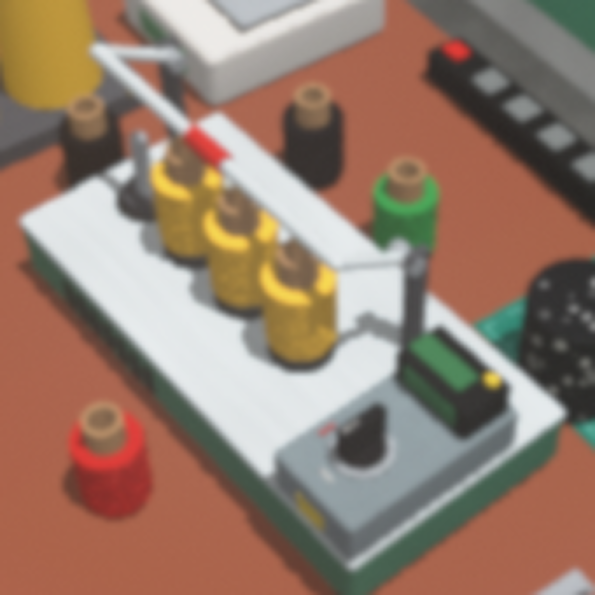

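View pics/tt.png

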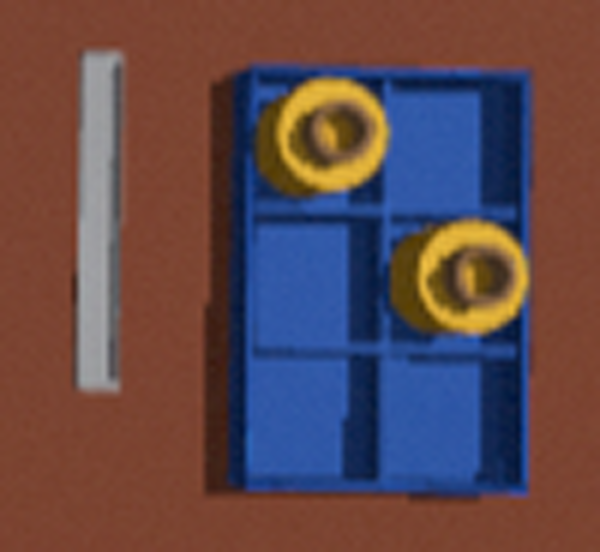

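```bash
cat > h.py <<'E'
import numpy as np,cv2
from scipy.spatial.transform import Rotation as R
def K(c):
    f=200/np.tan(np.radians(float(c["fovy"]))/2); return f,float(c["cx"]),float(c["cy"])
def cloud(c,T=None):
    f,cx,cy=K(c); z=c["range_z"]; v,u=np.mgrid[0:400,0:640]
    P=np.stack([(u-cx)/f*z,(v-cy)/f*z,z],-1)
    M=np.linalg.inv(c["view"]) if T is None else T
    W=P@M[:3,:3].T+M[:3,3]; W[z==0]=np.nan; return W
def px2w(c,u,v,h,T=None):
    f,cx,cy=K(c); M=np.linalg.inv(c["view"]) if T is None else T
    d=M[:3,:3]@np.array([(u-cx)/f,(v-cy)/f,1]); o=M[:3,3]; return o+d*(h-o[2])/d[2]
def toolT(o):
    T=np.eye(4);T[:3,:3]=R.from_quat(o["ee_rot"]).as_matrix();T[:3,3]=o["position"];return T
def hsv(c): return cv2.cvtColor(np.ascontiguousarray(c["pixels"]),cv2.COLOR_RGB2HSV)
def w2px(c,p,T=None):
    f,cx,cy=K(c); M=c["view"] if T is None else np.linalg.inv(T)
    q=M[:3,:3]@np.asarray(p)+M[:3,3]; return cx+f*q[0]/q[2],cy+f*q[1]/q[2]
E
python3 - <<'E'
from h import *
for n in ("top","side"):
    c=dict(np.load(n+"0.npz")); W=cloud(c); H=hsv(c)
    # table check
    m=(H[...,0]<12)&(H[...,1]>100)&(H[...,2]>60); print(n,"table z",np.nanpercentile(W[m][:,2],[5,50,95]))
    def st(name,m):
        P=W[m]; P=P[~np.isnan(P[:,0])]; 
        if len(P): print(name,len(P),np.round(np.median(P,0),4),np.round(P.min(0),3),np.round(P.max(0),3))
    Z=W[...,2]
    deck=(H[...,1]<40)&(H[...,2]>150)&(abs(Z-.08)<.015)&(W[...,0]<.9)&(W[...,0]>.4)
    st("deck",deck)
    P=W[deck]
    print(cv2.minAreaRect((P[:,:2]).astype(np.float32)))
    red=((H[...,0]<5)|(H[...,0]>175))&(H[...,1]>150)&(Z>.2)&(Z<.26); st("grip",red)
    for i in ((20,35),):
        y=(H[...,0]>i[0]-5)&(H[...,0]<i[1])&(H[...,1]>150)&(Z>.16)&(Z<.2)
        n_,lab,s,ce=cv2.connectedComponentsWithStats(y.astype(np.uint8))
        for k in range(1,n_):
            if s[k,4]>15: st("yel%s"%np.round(ce[k]),lab==k)
    blue=(H[...,0]>105)&(H[...,0]<125)&(H[...,1]>120)&(abs(Z-.048)<.008)
    st("tray",blue); print(cv2.minAreaRect(W[blue][:,:2].astype(np.float32)))
E
```

```text
top table z [-0.00585277  0.00055107  0.00711985]
deck 7351 [0.5863 0.2728 0.0802] [ 0.41  -0.04   0.065] [0.9   0.736 0.094]
((0.6204001903533936, 0.40100041031837463), (0.8204659223556519, 0.41833919286727905), 69.50254821777344)
grip 81 [0.5284 0.2677 0.2401] [0.519 0.244 0.229] [0.536 0.292 0.245]
yel[131. 189.] 608 [0.5477 0.6501 0.1808] [0.503 0.612 0.16 ] [0.596 0.708 0.198]
yel[291. 191.] 57 [0.5586 0.1473 0.1756] [0.551 0.125 0.17 ] [0.568 0.175 0.184]
yel[241. 193.] 58 [0.5471 0.3081 0.1757] [0.538 0.282 0.169] [0.555 0.334 0.183]
yel[267. 192.] 56 [0.5529 0.2262 0.1759] [0.546 0.204 0.169] [0.56  0.255 0.181]
yel[292. 203.] 101 [0.5196 0.1426 0.176 ] [0.507 0.118 0.165] [0.534 0.178 0.199]
yel[268. 205.] 101 [0.5122 0.2186 0.1755] [0.5   0.197 0.16 ] [0.529 0.254 0.199]
yel[242. 206.] 96 [0.5064 0.3009 0.1753] [0.494 0.276 0.163] [0.52  0.336 0.193]
yel[129. 230.] 622 [0.4199 0.6504 0.1805] [0.374 0.612 0.16 ] [0.466 0.708 0.2  ]
yel[127. 271.] 625 [0.2943 0.6502 0.1805] [0.246 0.613 0.161] [0.337 0.708 0.2  ]
tray 544 [ 0.4874 -0.306   0.0467] [ 0.372 -0.655  0.04 ] [0.90
[... 409 characters left out ...]
528 0.285 0.24 ]
yel[239.  93.] 339 [0.5383 0.6354 0.1779] [0.502 0.606 0.16 ] [0.595 0.702 0.198]
yel[206. 107.] 369 [0.4114 0.6357 0.1773] [0.373 0.607 0.16 ] [0.468 0.701 0.199]
yel[170. 121.] 404 [0.2848 0.6353 0.1775] [0.243 0.608 0.16 ] [0.336 0.7   0.198]
yel[283. 154.] 137 [0.5098 0.2862 0.1728] [0.492 0.271 0.161] [0.545 0.328 0.178]
yel[298. 168.] 159 [0.5145 0.2088 0.173 ] [0.498 0.194 0.16 ] [0.553 0.254 0.179]
yel[314. 183.] 169 [0.5204 0.1301 0.1735] [0.505 0.112 0.16 ] [0.559 0.174 0.183]
tray 1013 [ 0.4543 -0.3118  0.046 ] [ 0.37  -0.393  0.04 ] [ 0.614 -0.228  0.055]
((0.4922026991844177, -0.30996376276016235), (0.24364890158176422, 0.16430620849132538), 0.21756765246391296)
```

Run:
```python
from h import *
c=dict(np.load("top0.npz"))
cs=[np.array(p)/4+[165-.375,150-.375] for p in [(152,65),(740,37),(757,317),(163,347)]]
P=[px2w(c,*p,.08) for p in cs]
for p in P: print(np.round(p,4))
C=sum(P)/4; print("c",C)
A,B,D,E=P
for a,b in((B,A),(D,E)): print("yaw row",-np.arctan2((b-a)[0],(b-a)[1]),np.linalg.norm(b-a))
for a,b in((E,A),(D,B)): print("yaw x",np.arctan2((b-a)[1],(b-a)[0]),np.linalg.norm(b-a))
# bobbin tops: from both cloud
for n in("top","side"):
    c=dict(np.load(n+"0.npz"));W=cloud(c);H=hsv(c);Z=W[...,2]
    y=(H[...,0]>15)&(H[...,0]<35)&(H[...,1]>150)&(Z>.168)&(Z<.182)
    for g in [(.5235,.303),(.529,.2245),(.536,.144)]:
        d=np.hypot(W[...,0]-g[0],W[...,1]-g[1]); Q=W[y&(d<.038)][:,:2].astype(np.float32)
        print(n,cv2.minEnclosingCircle(Q),len(Q))
    for nm,lo,hi in(("tray",.042,.056),):
        b=(H[...,0]>105)&(H[...,0]<125)&(H[...,1]>120)&(Z>lo)&(Z<hi)&(W[...,0]<.65)&(W[...,0]>.3)&(abs(W[...,1]+.3)<.15)
        print(cv2.minAreaRect(W[b][:,:2].astype(np.float32)))
    y=(H[...,0]>15)&(H[...,0]<35)&(H[...,1]>150)&(Z>.07)&(Z<.1)&(W[...,1]<-.2)
    n_,lab,s,ce=cv2.connectedComponentsWithStats(y.astype(np.uint8))
    for k in range(1,n_):
        if s[k,4]>15: print("stored",cv2.minEnclosingCircle(W[lab==k][:,:2].astype(np.float32)))
# tray corners
c=dict(np.load("top0.npz"))
for p in [(250,68),(530,72),(525,493),(232,490)]:
    print("tray corner",np.round(px2w(c,p[0]/6+360-.42,p[1]/6+170-.42,.05),4))
```

```text
[0.6428 0.4566 0.08  ]
[ 0.6813 -0.0413  0.08  ]
[ 0.4434 -0.0612  0.08  ]
[0.405  0.4377 0.08  ]
c [0.54313888 0.1979609  0.08      ]
yaw row 0.07712566720522303 0.49936320741374557
yaw row 0.07673496622465673 0.5004405425175824
yaw x 0.07913874999643344 0.238566198995026
yaw x 0.0836490376313191 0.2387663184619788
top ((0.5245323181152344, 0.30686986446380615), 0.03125092387199402) 153
top ((0.5307233333587646, 0.22748041152954102), 0.031317275017499924) 144
top ((0.5371363759040833, 0.1476462334394455), 0.031280267983675) 157
((0.4942530393600464, -0.3049204349517822), (0.24330954253673553, 0.16612344980239868), 0.8476786613464355)
stored ((0.5730072259902954, -0.2636411786079407), 0.03194858878850937)
stored ((0.5751314759254456, -0.26759302616119385), 0.010059514082968235)
stored ((0.4936789572238922, -0.34482887387275696), 0.03257191926240921)
stored ((0.49548232555389404, -0.3518834710121155), 0.009753708727657795)
side ((0.5219452381134033, 0.2997034192085266), 0.030180227011442184) 106
side ((0.528820812702179, 0.22404144704341888), 0.03102491982281208) 123
side ((0.532325029373169, 0.1436835676431656), 0.031701236963272095) 135
((0.4922026991844177, -0.30996376276016235), (0.24364890158176422, 0.16430620849132538), 0.21756765246391296)
stored ((0.5718575119972229, -0.26842033863067627), 0.031815022230148315)
stored ((0.491508424282074, -0.35003185272216797), 0.03050442971289158)
tray corner [ 0.614  -0.2248  0.05  ]
tray corner [ 0.6163 -0.3878  0.05  ]
tray corner [ 0.3731 -0.3877  0.05  ]
tray corner [ 0.3705 -0.2186  0.05  ]
```

```bash
cat >> h.py <<'E'
YAW=0.078
def Rtool(a): # tool z (jaw dir) at world angle a, tool y down
    z=np.array([np.cos(a),np.sin(a),0]); y=np.array([0,0,-1.]); return np.stack([np.cross(y,z),y,z],1)
def plan(o,pos,a):
    T=toolT(o); s=T[:3,:3].T@(np.array(pos)-T[:3,3]); r=R.from_matrix(T[:3,:3].T@Rtool(a)).as_rotvec()
    n=max(np.linalg.norm(s)/.0417,np.degrees(np.linalg.norm(r))/7.16)
    print("pos",np.round(T[:3,3],4),"jaw ang",round(float(np.arctan2(T[1,2],T[0,2])),4),"-> shift",np.round(s,4),"rot",np.round(r,4),"rows",round(n,1))
def wcam(n):
    from workcell import camera,get_obs
    o=get_obs(); c=camera("wrist"); T=toolT(o)@c["T_tool_cam"]
    cv2.imwrite(f"pics/{n}.png",c["pixels"][:,:,::-1]); np.savez(n+".npz",T=T,**c); return c,T,o
def wp(x,y,z): # winder->world
    return np.array([.5306+x*np.cos(YAW)-y*np.sin(YAW),.2100+x*np.sin(YAW)+y*np.cos(YAW),z])
E
python3 - <<'E'
from workcell import *; from h import *
o=get_obs(); plan(o,[.1946,.5935,.42],YAW); plan(o,[*wp(0,.055,0)[:2],.42],YAW); print(wp(0,.055,0))
E
```

```text
pos [0.1946 0.5936 0.2307] jaw ang 1.254 -> shift [ 0.     -0.1893 -0.0003] rot [9.000e-04 1.176e+00 7.000e-04] rows 9.4
pos [0.1946 0.5936 0.2307] jaw ang 1.254 -> shift [ 0.4176 -0.189  -0.2093] rot [9.000e-04 1.176e+00 7.000e-04] rows 12.1
[0.52631435 0.26483277 0.        ]
```

Candidates in the top picture: yellow windings at (242,201), (267,199) and (292,198) under the rail are full bobbins 2, 3 and 4. The dark disc at (222,203) is the bare spindle 1. The black ones at (185,200) and (223,146), the green one (264,143) and the red one (287,255) are look-alikes. The large cones at the left, (130,190–270), are not bobbins. The yellow ones at (415,192) and (437,215) are stored in the tray. The enlarged crop confirmed three yellow bobbins on spindles and the red grip at (251,198). I start with the rail.

Call:
send_rows --pt "100 0 -0.19 0 0 0 0" --pt "100 0 -0.19 0 0 0 0" --pt "100 0 -0.19 0 0 0 0" --pt "100 0 -0.19 0 0 0 0" --pt "100 0 -0.19 0 0 0 0" --pt "100 0.4176 -0.19 -0.2093 0 1.176 0" --pt "100 0.4176 -0.19 -0.2093 0 1.176 0" --pt "100 0.4176 -0.19 -0.2093 0 1.176 0" --pt "100 0.4176 -0.19 -0.2093 0 1.176 0" --pt "100 0.4176 -0.19 -0.2093 0 1.176 0" --squeeze 25

```text
clock: 0.98
position: [0.3437, 0.4454, 0.4212]
ee_rot: [0.629, -0.323, 0.323, -0.629]
ft_force: [0.5, 0.6, -0.0]
grip_width: 1.001
```

Run:
```python
from workcell import *; from h import *
o=get_obs(); plan(o,[*wp(0,.055,0)[:2],.42],YAW)
```

```text
pos [0.3437 0.4454 0.4212] jaw ang 0.6229 -> shift [0.2532 0.0012 0.043 ] rot [ 2.000e-04  5.449e-01 -1.000e-04] rows 6.2
```

Call:
send_rows --pt "100 0.253 0.001 0.043 0 0.545 0" --pt "100 0.253 0.001 0.043 0 0.545 0" --pt "100 0.253 0.001 0.043 0 0.545 0" --pt "100 0.253 0.001 0.043 0 0.545 0" --pt "100 0.253 0.001 0.043 0 0.545 0" --pt "100 0.253 0.001 0.043 0 0.545 0" --pt "100 0.253 0.001 0.043 0 0.545 0" --pt "100 0.253 0.001 0.043 0 0.545 0" --pt "100 0.253 0.001 0.043 0 0.545 0" --pt "100 0.253 0.001 0.043 0 0.545 0"

```text
clock: 1.82
position: [0.5255, 0.269, 0.4201]
ee_rot: [0.521, -0.478, 0.478, -0.521]
ft_force: [0.0, 0.2, 1.1]
grip_width: 0.997
```

Run:
```python
from workcell import *; from h import *
c,T,o=wcam("w1"); plan(o,[*wp(0,.055,0)[:2],.213],YAW)
W=cloud(c,T);H=hsv(c);Z=W[...,2]
red=((H[...,0]<5)|(H[...,0]>175))&(H[...,1]>150)&(Z>.2)&(Z<.26);P=W[red];print(len(P),np.median(P,0),P.min(0),P.max(0),(P.min(0)+P.max(0))/2)
y=(H[...,0]>15)&(H[...,0]<35)&(H[...,1]>150)&(Z>.165)&(Z<.185)
for g in [(.5235,.303),(.529,.2245),(.536,.144)]:
    d=np.hypot(W[...,0]-g[0],W[...,1]-g[1]); Q=W[y&(d<.04)][:,:2].astype(np.float32)
    print(cv2.minEnclosingCircle(Q) if len(Q) else 0,len(Q))
```

```text
pos [0.5255 0.269  0.4201] jaw ang 0.0857 -> shift [0.0043 0.2071 0.0006] rot [ 0.0006  0.0077 -0.0004] rows 5.0
637 [0.52657889 0.26736075 0.24070098] [0.51573433 0.24164839 0.23241482] [0.53765378 0.29100721 0.24425258] [0.52669405 0.2663278  0.2383337 ]
((0.5234143137931824, 0.3062823712825775), 0.03166673332452774) 883
((0.5292510986328125, 0.22659242153167725), 0.032123565673828125) 670
((0.5353667140007019, 0.14780457317829132), 0.03166595473885536) 600
```

View pics/w1.png

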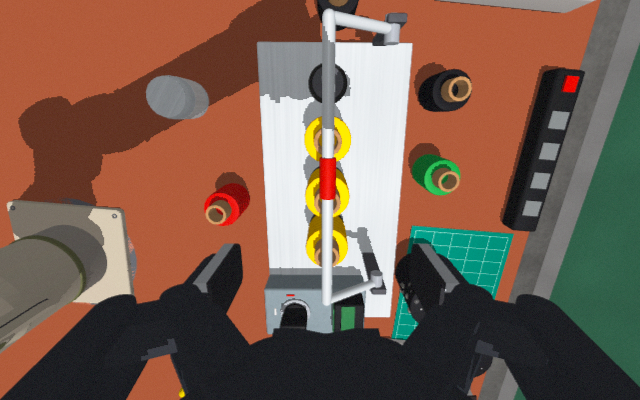

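Call:
send_rows --pt "100 0.003 0.04 0.0005 0 -0.008 0" --pt "100 0.003 0.08 0.0005 0 -0.008 0" --pt "100 0.003 0.12 0.0005 0 -0.008 0" --pt "100 0.003 0.16 0.0005 0 -0.008 0" --pt "100 0.003 0.19 0.0005 0 -0.008 0" --pt "100 0.003 0.207 0.0005 0 -0.008 0" --pt "30 0.003 0.207 0.0005 0 -0.008 0" --pt "30 0.003 0.207 0.0005 0 -0.008 0" --pt "30 0.003 0.207 0.0005 0 -0.008 0" --pt "30 0.003 0.207 0.0005 0 -0.008 0"

```text
clock: 2.7
position: [0.5276, 0.2658, 0.2154]
ee_rot: [-0.522, 0.476, -0.477, 0.524]
ft_force: [1.0, -0.2, 0.1]
grip_width: 0.454
```

```bash
sed -i 's/\.5306+/.5304+/; s/\.2100+/.2113+/' h.py
python3 - <<'E'
from workcell import *; from h import *
c,T,o=wcam("w2"); print(o["grip_width"],o["ft_force"]); 
T=toolT(o)
for t in np.arange(0,1.61,.16):
    a=np.arctan2(45,75)+t; x=.075-.0875*np.cos(a); z=.185+.0875*np.sin(a)-.017
    p=wp(x,.0548,z); print(round(t,2),np.round(T[:3,:3].T@(p-T[:3,3]),4))
E
```

```text
0.4541137496127322 [ 1.04579922 -0.16605831  0.12129311]
0.0 [-0.0003  0.0023 -0.0015]
0.16 [-0.0002 -0.009   0.0066]
0.32 [-0.0001 -0.0189  0.0165]
0.48 [ 0.0001 -0.0271  0.0278]
0.64 [ 0.0003 -0.0335  0.0403]
0.8 [ 0.0004 -0.0377  0.0536]
0.96 [ 0.0006 -0.0397  0.0675]
1.12 [ 0.0008 -0.0396  0.0815]
1.28 [ 0.0011 -0.0372  0.0952]
1.44 [ 0.0013 -0.0326  0.1084]
1.6 [ 0.0014 -0.026   0.1208]
```

View pics/w2.png

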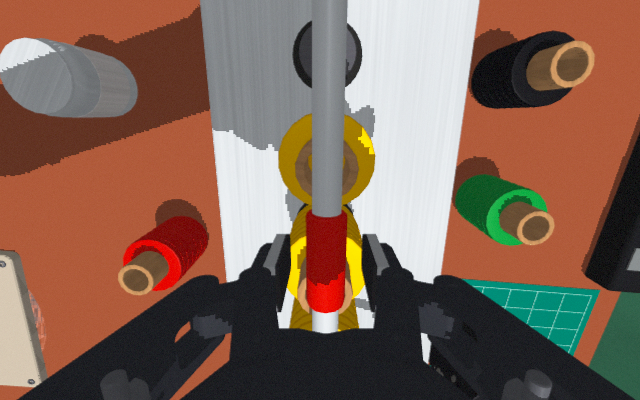

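Call:
send_rows --pt "30 0 0 0 0 0 0" --pt "30 0 0 0 0 0 0" --pt "30 0 -0.009 0.007 0 0 0" --pt "30 0 -0.019 0.0165 0 0 0" --pt "30 0 -0.027 0.028 0 0 0" --pt "30 0 -0.0335 0.04 0 0 0" --pt "30 0 -0.0377 0.0536 0 0 0" --pt "30 0 -0.0397 0.0675 0 0 0" --pt "30 0 -0.0396 0.0815 0 0 0" --pt "30 0 -0.0396 0.0815 0 0 0"

```text
clock: 3.58
position: [0.6099, 0.2721, 0.2528]
ee_rot: [-0.522, 0.476, -0.477, 0.522]
ft_force: [0.3, -0.1, -0.7]
grip_width: 0.3
```

Run:
```python
from workcell import *; from h import *
c,T,o=wcam("w3"); print(o["grip_width"],o["ft_force"]); 
plan(o,wp(.1225,.0548,.185+.073-.017),YAW)
c=camera("side"); cv2.imwrite("pics/s3.png",c["pixels"][60:260,200:440,::-1].repeat(2,0).repeat(2,1))
```

```text
0.29967265249886965 [ 0.26523631 -0.10415491 -0.69122682]
pos [0.6099 0.2721 0.2528] jaw ang 0.091 -> shift [0.0001 0.0118 0.0385] rot [-0.0011  0.013   0.0005] rows 1.0
```

View pics/w3.png

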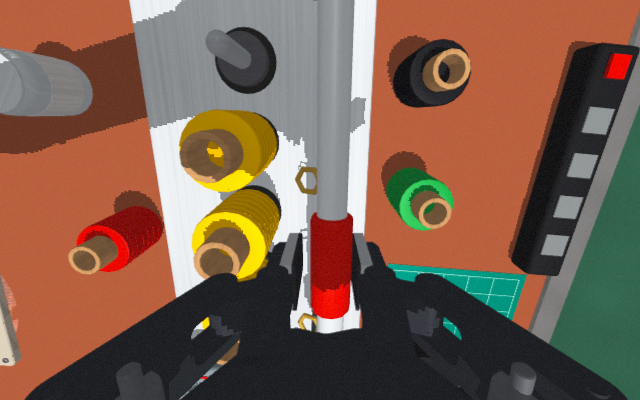

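View pics/s3.png

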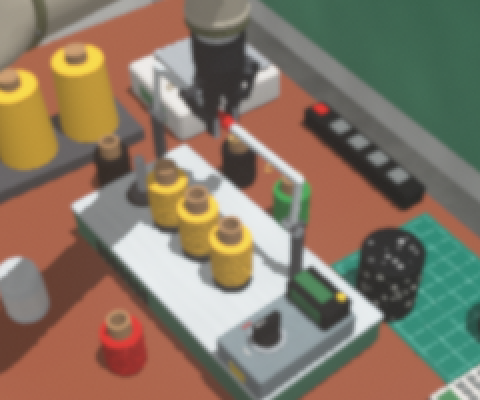

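Call:
send_rows --pt "30 0 0.002 0.0137 0 0.01 0" --pt "30 0 0.0065 0.027 0 0.01 0" --pt "30 0 0.0118 0.039 0 0.01 0" --pt "30 0 0.0118 0.041 0 0.01 0" --pt "45 0 0.0118 0.041 0 0.01 0" --pt "60 0 0.0118 0.041 0 0.01 0" --pt "60 0 0.0118 0.041 0 0.01 0" --pt "60 0 -0.03 0.041 0 0.01 0" --pt "60 0 -0.07 0.041 0 0.01 0" --pt "60 0 -0.1 0.0 0 0.01 0"

```text
clock: 4.52
position: [0.6184, 0.2731, 0.3496]
ee_rot: [-0.519, 0.478, -0.481, 0.52]
ft_force: [0.1, 1.9, 0.9]
grip_width: 0.6
```

Run:
```python
from workcell import *; from h import *
c=camera("side"); cv2.imwrite("pics/s4.png",c["pixels"][60:260,200:440,::-1].repeat(2,0).repeat(2,1))
W=cloud(c);H=hsv(c);Z=W[...,2]
red=((H[...,0]<5)|(H[...,0]>175))&(H[...,1]>150)&(Z>.19)&(Z<.3);P=W[red];print(len(P),np.median(P,0))
o=get_obs();plan(o,[*wp(0,.095,0)[:2],.3],YAW);plan(o,[*wp(0,-.065,0)[:2],.35],YAW);print(wp(.1225,.055,.258))
```

```text
61 [0.6442796  0.27146647 0.26557815]
pos [0.6133 0.2738 0.3569] jaw ang 0.0827 -> shift [-0.0393  0.0563 -0.0878] rot [-0.0084  0.0048 -0.0044] rows 2.7
pos [0.6133 0.2738 0.3569] jaw ang 0.0827 -> shift [ 0.1205  0.0056 -0.0881] rot [-0.0084  0.0048 -0.0044] rows 3.6
[0.64824189 0.27567809 0.258     ]
```

View pics/s4.png

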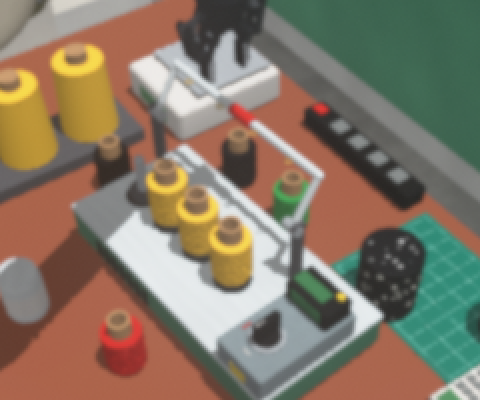

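Call:
send_rows --pt "70 0.12 0.006 -0.088 -0.008 0.005 -0.004" --pt "70 0.12 0.006 -0.088 -0.008 0.005 -0.004" --pt "70 0.12 0.006 -0.088 -0.008 0.005 -0.004" --pt "70 0.12 0.006 -0.088 -0.008 0.005 -0.004" --pt "70 0.12 0.046 -0.088 -0.008 0.005 -0.004" --pt "70 0.12 0.086 -0.088 -0.008 0.005 -0.004" --pt "70 0.12 0.086 -0.088 -0.008 0.005 -0.004" --pt "70 0.12 0.086 -0.088 -0.008 0.005 -0.004"

```text
clock: 5.23
position: [0.5362, 0.1464, 0.2613]
ee_rot: [0.523, -0.482, 0.479, -0.515]
ft_force: [0.3, 0.2, 1.8]
grip_width: 0.7
```

Run:
```python
from workcell import *; from h import *
c,T,o=wcam("w5"); plan(o,[*wp(0,-.065,0)[:2],.178],YAW)
W=cloud(c,T);H=hsv(c);Z=W[...,2]
m=(Z>.195)&(Z<.21)
for g in [(.5234,.3063),(.5293,.2266),(.5354,.1475)]:
    d=np.hypot(W[...,0]-g[0],W[...,1]-g[1]); Q=W[m&(d<.025)]
    if len(Q): print(cv2.minEnclosingCircle(Q[:,:2].astype(np.float32)),len(Q),np.median(Q[:,2]))
```

```text
pos [0.5362 0.1464 0.2613] jaw ang 0.0776 -> shift [-0.0005  0.0833  0.0001] rot [ 0.0107 -0.0003  0.0044] rows 2.0
((0.5296646356582642, 0.22638453543186188), 0.018018506467342377) 1278 0.20486064050391056
((0.5360650420188904, 0.14665710926055908), 0.01819121278822422) 1112 0.2046428096236193
```

View pics/w5.png

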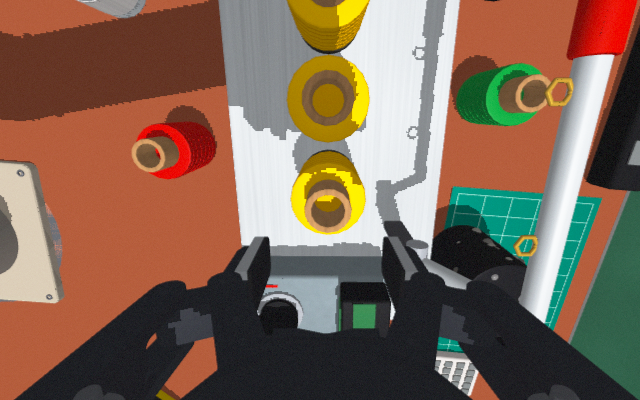

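Call:
send_rows --pt "70 0 0.04 0 0.0107 0 0.0044" --pt "70 0 0.07 0 0.0107 0 0.0044" --pt "70 0 0.083 0 0.0107 0 0.0044" --pt "70 0 0.083 0 0.0107 0 0.0044" --pt "20 0 0.083 0 0.0107 0 0.0044" --pt "20 0 0.083 0 0.0107 0 0.0044" --pt "20 0 0.083 0 0.0107 0 0.0044" --pt "20 0 0.083 0 0.0107 0 0.0044" --pt "20 0 0.083 0 0.0107 0 0.0044" --pt "20 0 0.083 0 0.0107 0 0.0044" --squeeze 40

```text
clock: 6.12
position: [0.5384, 0.1466, 0.1816]
ee_rot: [-0.517, 0.479, -0.481, 0.521]
ft_force: [-2.0, 0.7, 5.9]
grip_width: 0.405
```

Call:
send_rows --pt "20 0 0 0 0 0 0" --pt "20 0 0 0 0 0 0" --pt "20 0 -0.01 0 0 0 0" --pt "20 0 -0.025 0 0 0 0" --pt "20 0 -0.045 0 0 0 0" --pt "20 0 -0.065 0 0 0 0" --pt "20 0 -0.085 0 0 0 0" --pt "20 0 -0.105 0 0 0 0" --pt "20 0 -0.125 0 0 0 0" --pt "20 0 -0.125 0 0 0 0"

```text
clock: 6.95
position: [0.5383, 0.1462, 0.3095]
ee_rot: [-0.515, 0.479, -0.482, 0.522]
ft_force: [-0.1, -0.5, -0.6]
grip_width: 0.405
```

```bash
cat >> h.py <<'E'
def tray(show=None):
    from workcell import camera
    for n in("top","side"):
        c=camera(n);W=cloud(c);H=hsv(c);Z=W[...,2]
        b=(H[...,0]>105)&(H[...,0]<125)&(H[...,1]>120)&(Z>.042)&(Z<.056)&(W[...,0]<.72)&(W[...,0]>.25)&(abs(W[...,1]+.3)<.2)
        b=cv2.morphologyEx(b.astype(np.uint8),cv2.MORPH_CLOSE,np.ones((3,3)))>0
        print(n,"tray",cv2.minAreaRect(W[b][:,:2].astype(np.float32)))
        if show: 
            u,v=w2px(c,(.49,-.31,.05)); u=int(np.clip(u,100,540)); v=int(np.clip(v,80,320))
            cv2.imwrite(f"pics/{show}_{n}.png",c["pixels"][v-80:v+80,u-100:u+100,::-1].repeat(4,0).repeat(4,1))
E
python3 - <<'E'
from workcell import *; from h import *
o=get_obs();print(o["grip_width"],o["ft_force"]); tray("t6")
c,T,o=wcam("w6")
plan(o,[.5,-.02,.32],.04)
E
```

```text
0.4051040162760241 [-0.09395086 -0.46637686 -0.60747979]
top tray ((0.4955136775970459, -0.30695784091949463), (0.24273744225502014, 0.16623057425022125), 2.0593674182891846)
side tray ((0.49200552701950073, -0.31001153588294983), (0.24368324875831604, 0.16437119245529175), 0.3355593681335449)
pos [0.5371 0.1459 0.305 ] jaw ang 0.0769 -> shift [ 0.1626 -0.0155 -0.0496] rot [-0.0051  0.0369 -0.0015] rows 4.1
```

View pics/w6.png

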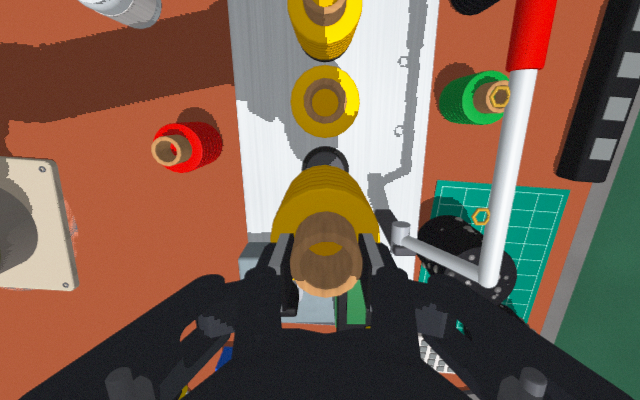

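View pics/t6_top.png

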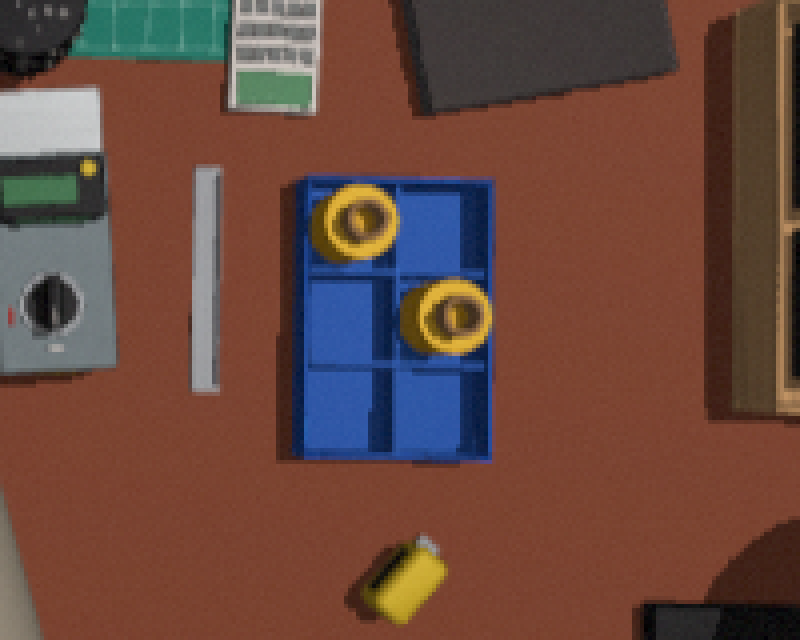

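Run:
```python
from workcell import *; from h import *
o=get_obs(); plan(o,[.413,-.266,.32],0.0)
```

```text
pos [0.5366 0.1458 0.3038] jaw ang 0.077 -> shift [ 0.4011 -0.017  -0.1548] rot [-0.0031  0.077  -0.0008] rows 10.3
```

Call:
send_rows --pt "20 0.025 -0.017 0 0 0.01 0" --pt "20 0.06 -0.017 -0.015 -0.003 0.02 0" --pt "20 0.1 -0.017 -0.03 -0.003 0.03 0" --pt "20 0.14 -0.017 -0.05 -0.003 0.04 0" --pt "20 0.18 -0.017 -0.065 -0.003 0.05 0" --pt "20 0.22 -0.017 -0.08 -0.003 0.06 0" --pt "20 0.26 -0.017 -0.1 -0.003 0.07 0" --pt "20 0.3 -0.017 -0.115 -0.003 0.077 0" --pt "20 0.335 -0.017 -0.13 -0.003 0.077 0" --pt "20 0.36 -0.017 -0.14 -0.003 0.077 0"

```text
clock: 7.93
position: [0.4225, -0.2267, 0.3194]
ee_rot: [-0.499, 0.501, -0.5, 0.499]
ft_force: [0.9, -0.7, -2.2]
grip_width: 0.409
```

Call:
send_rows --pt "20 0.02 0 -0.008 0 0 0" --pt "20 0.035 0 -0.013 0 0 0" --pt "20 0.041 0 -0.015 0 0 0" --pt "20 0.041 0 -0.015 0 0 0" --pt "20 0.041 0 -0.015 0 0 0"

```text
clock: 8.35
position: [0.4099, -0.2639, 0.3194]
ee_rot: [-0.5, 0.5, -0.499, 0.5]
ft_force: [0.1, 0.1, -1.9]
grip_width: 0.409
```

Run:
```python
from workcell import *; from h import *
c,T,o=wcam("w7"); plan(o,[.413,-.266,.1],0.0)
W=cloud(c,T);H=hsv(c);Z=W[...,2]
b=(H[...,0]>105)&(H[...,0]<125)&(H[...,1]>120)
print(len(W[b]),np.nanpercentile(W[b],[1,99],axis=0))
tray()
```

```text
pos [ 0.4099 -0.2639  0.3194] jaw ang 0.0006 -> shift [0.0024 0.2194 0.0033] rot [ 0.0012  0.0006 -0.001 ] rows 5.3
8567 [[ 0.37329576 -0.3881473   0.00531343]
 [ 0.61168139 -0.22653528  0.05298439]]
top tray ((0.4935009479522705, -0.3047844171524048), (0.2436215877532959, 0.16428834199905396), 0.12730157375335693)
side tray ((0.49194204807281494, -0.3101990818977356), (0.24356946349143982, 0.16369223594665527), 0.23690104484558105)
```

View pics/w7.png

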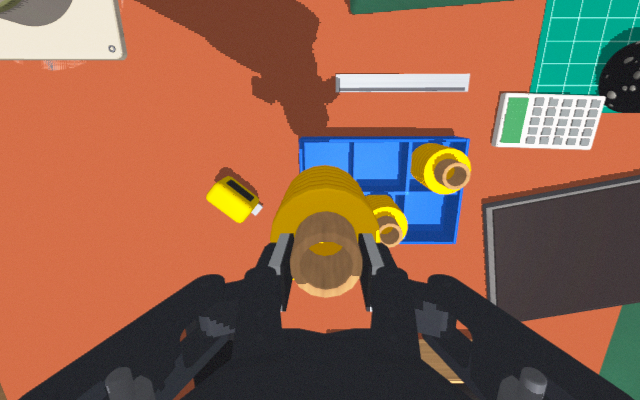

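Call:
send_rows --pt "20 0.0025 0.04 0.003 0 0 0" --pt "20 0.0025 0.08 0.003 0 0 0" --pt "20 0.0025 0.12 0.003 0 0 0" --pt "20 0.0025 0.155 0.003 0 0 0" --pt "20 0.0025 0.17 0.003 0 0 0" --pt "20 0.0025 0.185 0.003 0 0 0" --pt "20 0.0025 0.2 0.003 0 0 0" --pt "20 0.0025 0.21 0.003 0 0 0" --pt "20 0.0025 0.215 0.003 0 0 0" --pt "20 0.0025 0.215 0.003 0 0 0"

```text
clock: 9.33
position: [0.4124, -0.2666, 0.1042]
ee_rot: [-0.5, 0.5, -0.499, 0.5]
ft_force: [0.2, 0.1, -2.5]
grip_width: 0.407
```

Run:
```python
from workcell import *; from h import *
c,T,o=wcam("w8"); plan(o,[.4125,-.2665,.09],0.0)
```

```text
pos [ 0.4124 -0.2666  0.1042] jaw ang 0.0008 -> shift [-0.0001  0.0142  0.0001] rot [ 0.0019  0.0008 -0.0009] rows 0.3
```

View pics/w8.png

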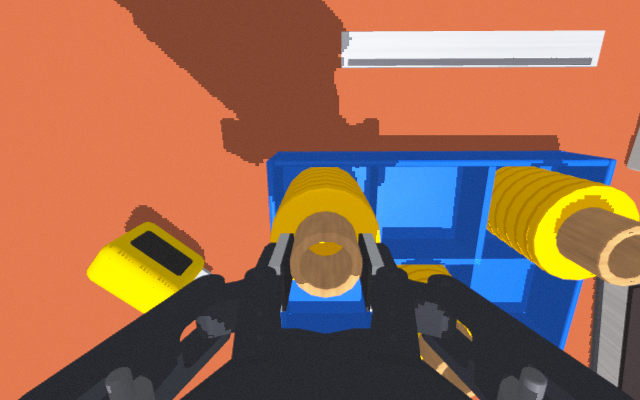

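Call:
send_rows --pt "20 0 0.005 0 0 0 0" --pt "20 0 0.009 0 0 0 0" --pt "20 0 0.011 0 0 0 0" --pt "20 0 0.011 0 0 0 0"

```text
clock: 9.72
position: [0.4125, -0.2671, 0.0937]
ee_rot: [-0.5, 0.5, -0.5, 0.5]
ft_force: [0.4, -0.1, -2.4]
grip_width: 0.406
```

Call:
send_rows --pt "20 0 0.002 0 0 0 0" --pt "20 0 0.002 0 0 0 0" --pt "20 0 0.002 0 0 0 0"

```text
clock: 9.97
position: [0.4127, -0.2673, 0.092]
ee_rot: [-0.5, 0.5, -0.5, 0.5]
ft_force: [-1.1, 0.0, -2.2]
grip_width: 0.408
```

Call:
send_rows --pt "20 0 0.002 0 0 0 0" --pt "20 0 0.002 0 0 0 0" --pt "20 0 0.002 0 0 0 0"

```text
clock: 10.22
position: [0.4133, -0.2683, 0.0916]
ee_rot: [0.499, -0.5, 0.501, -0.5]
ft_force: [-5.3, -0.5, 19.1]
grip_width: 0.409
```

Call:
send_rows --pt "20 0 0.002 0 0 0 0" --pt "20 0 0.002 0 0 0 0" --pt "20 0 0.002 0 0 0 0"

```text
clock: 10.47
position: [0.4144, -0.2691, 0.0913]
ee_rot: [0.499, -0.499, 0.501, -0.501]
ft_force: [-9.6, 1.7, 38.0]
grip_width: 0.409
```

Call:
send_rows --pt "20 0 -0.0035 0 0 0 0" --pt "20 0 -0.0035 0 0 0 0" --pt "48 0 -0.0035 0 0 0 0" --pt "55 0 -0.0035 0 0 0 0" --pt "65 0 -0.0035 0 0 0 0" --pt "65 0 -0.0035 0 0 0 0" --pt "65 0 -0.03 0 0 0 0" --pt "65 0 -0.07 0 0 0 0" --pt "65 0 -0.11 0 0 0 0" --pt "65 0 -0.15 0 0 0 0"

```text
clock: 11.3
position: [0.412, -0.2674, 0.2395]
ee_rot: [-0.5, 0.501, -0.5, 0.5]
ft_force: [1.2, 0.1, -0.9]
grip_width: 0.65
```

Run:
```python
from workcell import *; from h import *
c,T,o=wcam("w9"); plan(o,[*wp(0,.015,0)[:2],.30],YAW)
```

```text
pos [ 0.412  -0.2674  0.2395] jaw ang -0.0008 -> shift [-0.4938 -0.0604  0.1168] rot [ 0.001  -0.0788 -0.0004] rows 12.3
```

View pics/w9.png

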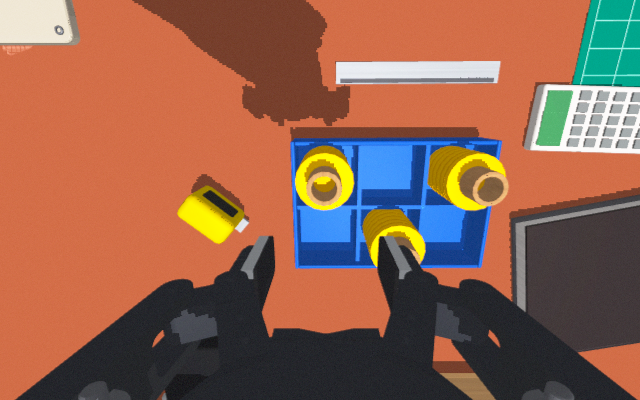

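Call:
send_rows --pt "65 -0.03 -0.03 0.007 0 -0.01 0" --pt "65 -0.07 -0.06 0.0165 0 -0.02 0" --pt "65 -0.11 -0.06 0.026 0 -0.03 0" --pt "65 -0.15 -0.06 0.0355 0 -0.04 0" --pt "65 -0.19 -0.06 0.045 0 -0.05 0" --pt "65 -0.23 -0.06 0.054 0 -0.06 0" --pt "65 -0.27 -0.06 0.064 0 -0.07 0" --pt "65 -0.31 -0.06 0.073 0 -0.0788 0" --pt "65 -0.35 -0.06 0.083 0 -0.0788 0" --pt "65 -0.39 -0.06 0.092 0 -0.0788 0"

```text
clock: 12.18
position: [0.5038, 0.1206, 0.2979]
ee_rot: [-0.519, 0.48, -0.48, 0.519]
ft_force: [1.0, -0.8, 0.7]
grip_width: 0.653
```

Call:
send_rows --pt "65 -0.04 0 0.006 0 0 0" --pt "65 -0.075 0 0.012 0 0 0" --pt "65 -0.095 0 0.016 0 0 0" --pt "65 -0.104 0 0.017 0 0 0" --pt "65 -0.104 0 0.017 0 0 0" --pt "65 -0.104 0 0.017 0 0 0"

```text
clock: 12.68
position: [0.5127, 0.2224, 0.2979]
ee_rot: [0.519, -0.48, 0.48, -0.519]
ft_force: [0.6, -0.1, 0.2]
grip_width: 0.649
```

```bash
cat >> h.py <<'E'
def necks(c,T):
    W=cloud(c,T);Z=W[...,2]; m=(Z>.195)&(Z<.21)
    for g in [(.5234,.3063),(.5295,.2265),(.536,.1468)]:
        d=np.hypot(W[...,0]-g[0],W[...,1]-g[1]); Q=W[m&(d<.025)]
        if len(Q): print(cv2.minEnclosingCircle(Q[:,:2].astype(np.float32)),len(Q),np.median(Q[:,2]))
E
python3 - <<'E'
from workcell import *; from h import *
c,T,o=wcam("w10"); plan(o,[*wp(0,.015,0)[:2],.180],YAW); print(wp(0,.015,0)); necks(c,T)
E
```

```text
pos [0.5127 0.2224 0.2979] jaw ang 0.0781 -> shift [-0.0026  0.1179  0.0169] rot [0.0006 0.0001 0.0003] rows 2.9
[0.52923119 0.22625439 0.        ]
((0.5234411358833313, 0.305880069732666), 0.018021980300545692) 922 0.2048116539630711
((0.5294286012649536, 0.22640326619148254), 0.018022144213318825) 803 0.20460918078622808
```

Call:
send_rows --pt "65 -0.0027 0.01 0.017 0 0 0" --pt "65 -0.0027 0.04 0.017 0 0 0" --pt "65 -0.0027 0.08 0.017 0 0 0" --pt "65 -0.0027 0.105 0.017 0 0 0" --pt "65 -0.0027 0.117 0.017 0 0 0" --pt "65 -0.0027 0.117 0.017 0 0 0" --pt "20 -0.0027 0.117 0.017 0 0 0" --pt "20 -0.0027 0.117 0.017 0 0 0" --pt "20 -0.0027 0.117 0.017 0 0 0" --pt "20 -0.0027 0.117 0.017 0 0 0"

```text
clock: 13.57
position: [0.5304, 0.2278, 0.1836]
ee_rot: [-0.518, 0.48, -0.48, 0.521]
ft_force: [-0.2, -2.3, 8.1]
grip_width: 0.409
```

Call:
send_rows --pt "20 0 0 0 0 0 0" --pt "20 0 0 0 0 0 0" --pt "20 0 -0.01 0 0 0 0" --pt "20 0 -0.025 0 0 0 0" --pt "20 0 -0.045 0 0 0 0" --pt "20 0 -0.065 0 0 0 0" --pt "20 0 -0.085 0 0 0 0" --pt "20 0 -0.105 0 0 0 0" --pt "20 0 -0.125 0 0 0 0" --pt "20 0 -0.135 0 0 0 0"

```text
clock: 14.4
position: [0.5297, 0.2277, 0.3196]
ee_rot: [-0.518, 0.48, -0.48, 0.521]
ft_force: [0.4, 0.2, -2.8]
grip_width: 0.41
```

Run:
```python
from workcell import *; from h import *
tray(); c,T,o=wcam("w11"); print(o["grip_width"],o["ft_force"]); plan(o,[.4925,-.2665,.32],0)
```

```text
top tray ((0.4934581220149994, -0.3053475022315979), (0.243849977850914, 0.16569186747074127), 0.1116311103105545)
side tray ((0.4918181598186493, -0.31011962890625), (0.24356763064861298, 0.1639564335346222), 0.42219284176826477)
0.4119769028919035 [ 0.93763195 -1.24625517 -3.71213813]
pos [0.5299 0.2278 0.3184] jaw ang 0.0788 -> shift [ 0.4898 -0.003  -0.0762] rot [-0.0028  0.0788 -0.0023] rows 11.9
```

View pics/w11.png

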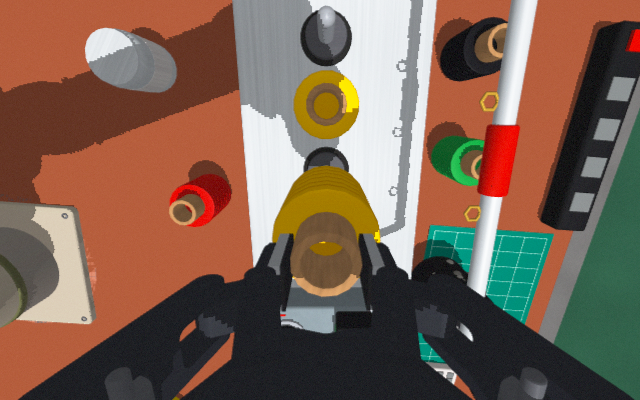

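Call:
send_rows --pt "20 0.02 -0.003 -0.003 0 0.01 0" --pt "20 0.06 -0.003 -0.01 0 0.02 0" --pt "20 0.1 -0.003 -0.016 0 0.03 0" --pt "20 0.14 -0.003 -0.022 0 0.04 0" --pt "20 0.18 -0.003 -0.028 0 0.05 0" --pt "20 0.22 -0.003 -0.034 0 0.06 0" --pt "20 0.26 -0.003 -0.04 0 0.07 0" --pt "20 0.3 -0.003 -0.047 0 0.079 0" --pt "20 0.34 -0.003 -0.053 0 0.079 0" --pt "20 0.38 -0.003 -0.06 0 0.079 0"

```text
clock: 15.38
position: [0.498, -0.158, 0.3177]
ee_rot: [-0.5, 0.501, -0.499, 0.5]
ft_force: [1.4, 0.1, -3.7]
grip_width: 0.412
```

Run:
```python
from workcell import *; from h import *
tray(); o=get_obs(); plan(o,[.4925,-.2665,.32],0)
```

```text
top tray ((0.4928123950958252, -0.3069084882736206), (0.24479497969150543, 0.1606457382440567), 1.0272789001464844)
side tray ((0.4917697012424469, -0.31027424335479736), (0.24359332025051117, 0.16387492418289185), 0.1459236592054367)
pos [ 0.4965 -0.164   0.3181] jaw ang -0.0112 -> shift [ 0.1025 -0.0017 -0.0028] rot [ 0.0019 -0.0112  0.0017] rows 2.5
```

Call:
send_rows --pt "20 0.03 0 -0.001 0 -0.011 0" --pt "20 0.065 0 -0.002 0 -0.011 0" --pt "20 0.09 0 -0.0028 0 -0.011 0" --pt "20 0.1025 0 -0.0028 0 -0.011 0" --pt "20 0.1025 0 -0.0028 0 -0.011 0" --pt "20 0.1025 0.04 -0.0028 0 -0.011 0" --pt "20 0.1025 0.08 -0.0028 0 -0.011 0" --pt "20 0.1025 0.12 -0.0028 0 -0.011 0" --pt "20 0.1025 0.145 -0.0028 0 -0.011 0" --pt "20 0.1025 0.15 -0.0028 0 -0.011 0"

```text
clock: 16.32
position: [0.4934, -0.2561, 0.1634]
ee_rot: [0.504, -0.5, 0.494, -0.502]
ft_force: [0.6, 0.4, -3.0]
grip_width: 0.408
```

Run:
```python
from workcell import *; from h import *
c,T,o=wcam("w12"); plan(o,[.4925,-.2665,.0955],0)
```

```text
pos [ 0.4934 -0.2561  0.1634] jaw ang 0.0116 -> shift [ 0.0107  0.0678 -0.0005] rot [ 0.0086  0.0116 -0.0035] rows 1.6
```

View pics/w12.png

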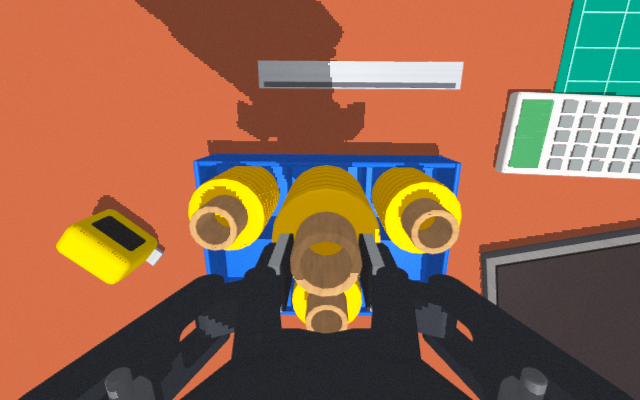

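Call:
send_rows --pt "20 0.0107 0 -0.0005 0.0086 0.0116 -0.0035" --pt "20 0.0107 0 -0.0005 0.0086 0.0116 -0.0035" --pt "20 0.0107 0 -0.0005 0.0086 0.0116 -0.0035"

```text
clock: 16.62
position: [0.4967, -0.2706, 0.171]
ee_rot: [0.498, -0.497, 0.504, -0.501]
ft_force: [-0.5, 0.5, -3.2]
grip_width: 0.413
```

Run:
```python
from workcell import *; from h import *
o=get_obs(); plan(o,[.4925,-.2665,.0955],0)
```

```text
pos [ 0.4967 -0.2706  0.171 ] jaw ang -0.0025 -> shift [-0.0044  0.0754 -0.005 ] rot [-0.0114 -0.0025  0.0042] rows 1.8
```

Call:
send_rows --pt "20 0 0 0 0 0 0" --pt "20 0 0 0 0 0 0" --pt "20 0 0 0 0 0 0" --pt "20 0 0 0 0 0 0"

```text
clock: 16.95
position: [0.4963, -0.269, 0.1692]
ee_rot: [0.498, -0.497, 0.503, -0.501]
ft_force: [-0.7, 0.0, -2.8]
grip_width: 0.412
```

Run:
```python
from workcell import *; from h import *
o=get_obs(); plan(o,[.4925,-.2665,.0955],0)
```

```text
pos [ 0.4963 -0.269   0.1692] jaw ang -0.0004 -> shift [-0.0027  0.0737 -0.0044] rot [-0.0088 -0.0005  0.0028] rows 1.8
```

Call:
send_rows --pt "20 -0.002 0 -0.004 -0.007 0 0.002" --pt "20 -0.002 0.01 -0.004 -0.007 0 0.002" --pt "20 -0.002 0.025 -0.004 -0.007 0 0.002" --pt "20 -0.002 0.04 -0.004 -0.007 0 0.002" --pt "20 -0.002 0.05 -0.004 -0.007 0 0.002" --pt "20 -0.002 0.058 -0.004 -0.007 0 0.002" --pt "20 -0.002 0.064 -0.004 -0.007 0 0.002" --pt "20 -0.002 0.068 -0.004 -0.007 0 0.002" --pt "20 -0.002 0.068 -0.004 -0.007 0 0.002" --pt "20 -0.002 0.068 -0.004 -0.007 0 0.002"

```text
clock: 17.78
position: [0.4928, -0.2675, 0.1011]
ee_rot: [0.5, -0.5, 0.501, -0.5]
ft_force: [0.9, 0.9, -1.8]
grip_width: 0.412
```

Run:
```python
from workcell import *; from h import *
o=get_obs(); print(o["ft_force"]);plan(o,[.4925,-.2665,.093],0)
```

```text
[ 0.88327327  0.90694196 -1.76992963]
pos [ 0.4928 -0.2675  0.1011] jaw ang -0.0009 -> shift [-0.001   0.0081 -0.0003] rot [-0.0016 -0.0009  0.001 ] rows 0.2
```

Call:
send_rows --pt "20 0 0.004 0 0 0 0" --pt "20 0 0.0065 0 0 0 0" --pt "20 0 0.0065 0 0 0 0" --pt "20 0 0.0065 0 0 0 0"

```text
clock: 18.12
position: [0.4926, -0.2673, 0.0943]
ee_rot: [0.5, -0.5, 0.501, -0.5]
ft_force: [-0.0, 0.4, -3.7]
grip_width: 0.408
```

Call:
send_rows --pt "20 0 0.001 0 0 0 0" --pt "20 0 0.001 0 0 0 0" --pt "20 0 0.001 0 0 0 0"

```text
clock: 18.37
position: [0.4928, -0.2675, 0.0936]
ee_rot: [0.5, -0.499, 0.501, -0.5]
ft_force: [0.1, -0.0, -0.6]
grip_width: 0.405
```

Call:
send_rows --pt "20 0 0.001 0 0 0 0" --pt "20 0 0.001 0 0 0 0" --pt "20 0 0.001 0 0 0 0"

```text
clock: 18.62
position: [0.4931, -0.2678, 0.0935]
ee_rot: [0.499, -0.499, 0.501, -0.5]
ft_force: [-2.7, 0.2, 9.5]
grip_width: 0.408
```

Contact with the floor. Release.

Call:
send_rows --pt "20 0 -0.001 0 0 0 0" --pt "20 0 -0.001 0 0 0 0" --pt "48 0 -0.001 0 0 0 0" --pt "55 0 -0.001 0 0 0 0" --pt "62 0 -0.001 0 0 0 0" --pt "62 0 -0.001 0 0 0 0" --pt "62 0 -0.03 0 0 0 0" --pt "62 0 -0.07 0 0 0 0" --pt "62 0 -0.11 0 0 0 0" --pt "62 0 -0.15 0 0 0 0"

```text
clock: 19.45
position: [0.4919, -0.2673, 0.2441]
ee_rot: [0.5, -0.5, 0.501, -0.5]
ft_force: [1.4, -0.7, 0.3]
grip_width: 0.624
```

Call:
send_rows --pt "62 0 -0.03 0 0 0 0" --pt "62 0 -0.06 0 0 0 0" --pt "62 0 -0.06 0 0 0 0" --pt "62 0 -0.06 0 0 0 0"

```text
clock: 19.78
position: [0.493, -0.2676, 0.3038]
ee_rot: [0.499, -0.499, 0.502, -0.5]
ft_force: [-0.5, -0.5, -0.5]
grip_width: 0.62
```

Run:
```python
from workcell import *; from h import *
c,T,o=wcam("w13"); plan(o,[*wp(0,.095,0)[:2],.30],YAW)
```

```text
pos [ 0.493  -0.2676  0.3038] jaw ang -0.0008 -> shift [-0.5736  0.003   0.0295] rot [-0.0043 -0.0788  0.0017] rows 13.8
```

View pics/w13.png

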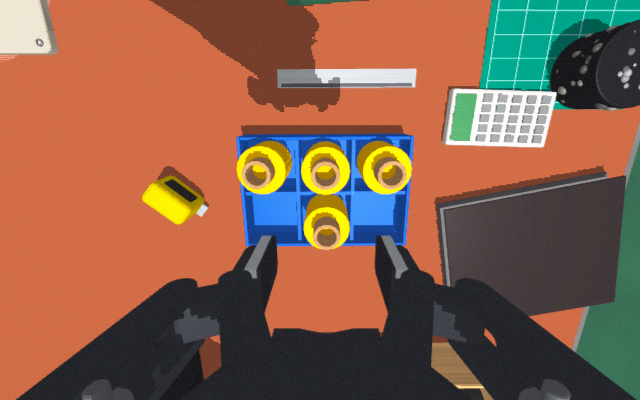

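Both set down upright at (260,168) and (326,168), with the stored ones at (385,167) and (326,222). Now bobbin 2.

Call:
send_rows --pt "65 -0.04 0 0.002 -0.004 -0.008 0" --pt "65 -0.08 0 0.004 -0.004 -0.016 0" --pt "65 -0.12 0 0.006 -0.004 -0.024 0" --pt "65 -0.16 0 0.008 -0.004 -0.032 0" --pt "65 -0.2 0 0.01 -0.004 -0.04 0" --pt "65 -0.24 0 0.012 -0.004 -0.048 0" --pt "65 -0.28 0 0.014 -0.004 -0.056 0" --pt "65 -0.32 0 0.016 -0.004 -0.064 0" --pt "65 -0.36 0 0.018 -0.004 -0.072 0" --pt "65 -0.4 0 0.02 -0.004 -0.079 0"

```text
clock: 20.67
position: [0.5118, 0.1347, 0.3005]
ee_rot: [0.521, -0.481, 0.479, -0.518]
ft_force: [0.3, -0.3, 0.9]
grip_width: 0.648
```

Call:
send_rows --pt "65 -0.04 0 -0.003 0 0 0" --pt "65 -0.08 0 -0.004 0 0 0" --pt "65 -0.12 0 -0.005 0 0 0" --pt "65 -0.15 0 -0.006 0 0 0" --pt "65 -0.168 0 -0.007 0 0 0" --pt "65 -0.172 0 -0.007 0 0 0" --pt "65 -0.172 0 -0.007 0 0 0" --pt "65 -0.172 0 -0.007 0 0 0" --pt "65 -0.172 0 -0.007 0 0 0"

```text
clock: 21.42
position: [0.4929, 0.3018, 0.3016]
ee_rot: [0.52, -0.481, 0.48, -0.517]
ft_force: [-0.1, -0.2, -0.5]
grip_width: 0.651
```

Run:
```python
from workcell import *; from h import *
c,T,o=wcam("w14"); plan(o,[*wp(0,.095,0)[:2],.182],YAW); print(wp(0,.095,0)); necks(c,T)
```

```text
pos [0.4929 0.3018 0.3016] jaw ang 0.0757 -> shift [-0.0021  0.1195  0.0307] rot [ 0.003  -0.0023  0.0016] rows 3.0
[0.52299751 0.30601116 0.        ]
((0.523270308971405, 0.30643942952156067), 0.01794939674437046) 786 0.20467835294188397
```

Call:
send_rows --pt "65 -0.0024 0 0.031 0.003 0.002 0.0016" --pt "65 -0.0024 0.03 0.031 0.003 0.002 0.0016" --pt "65 -0.0024 0.07 0.031 0.003 0.002 0.0016" --pt "65 -0.0024 0.1 0.031 0.003 0.002 0.0016" --pt "65 -0.0024 0.119 0.031 0.003 0.002 0.0016" --pt "65 -0.0024 0.119 0.031 0.003 0.002 0.0016" --pt "65 -0.0024 0.119 0.031 0.003 0.002 0.0016" --pt "20 -0.0024 0.119 0.031 0.003 0.002 0.0016" --pt "20 -0.0024 0.119 0.031 0.003 0.002 0.0016" --pt "20 -0.0024 0.119 0.031 0.003 0.002 0.0016"

```text
clock: 22.3
position: [0.5239, 0.3088, 0.1853]
ee_rot: [-0.517, 0.481, -0.481, 0.52]
ft_force: [-0.2, -1.1, 8.0]
grip_width: 0.411
```

Call:
send_rows --pt "20 0 0 0 0 0 0" --pt "20 0 0 0 0 0 0" --pt "20 0 0 0 0 0 0" --pt "20 0 -0.01 0 0 0 0" --pt "20 0 -0.025 0 0 0 0" --pt "20 0 -0.045 0 0 0 0" --pt "20 0 -0.07 0 0 0 0" --pt "20 0 -0.1 0 0 0 0" --pt "20 0 -0.125 0 0 0 0" --pt "20 0 -0.135 0 0 0 0"

```text
clock: 23.13
position: [0.5235, 0.3087, 0.3228]
ee_rot: [-0.516, 0.48, -0.481, 0.521]
ft_force: [0.9, 1.2, -1.4]
grip_width: 0.408
```

Call:
send_rows --pt "20 0 0 0 0 0 0" --pt "20 0 0 0 0 0 0"

```text
clock: 23.3
position: [0.5225, 0.3083, 0.3173]
ee_rot: [-0.519, 0.481, -0.48, 0.519]
ft_force: [0.5, 0.7, -2.0]
grip_width: 0.415
```

Run:
```python
from workcell import *; from h import *
tray(); c,T,o=wcam("w15"); print(o["grip_width"],o["ft_force"]); plan(o,[.4125,-.3465,.32],0)
```

```text
top tray ((0.49407947063446045, -0.3050529956817627), (0.2431303858757019, 0.16552022099494934), 0.7170882225036621)
side tray ((0.49196645617485046, -0.31069260835647583), (0.16363011300563812, 0.2438538819551468), 89.92127227783203)
0.4037058810387082 [ 1.26940473  0.18136826 -2.17280031]
pos [0.522  0.308  0.3158] jaw ang 0.0763 -> shift [ 0.6443 -0.0033 -0.1591] rot [0.0022 0.0763 0.0009] rows 15.9
```

View pics/w15.png

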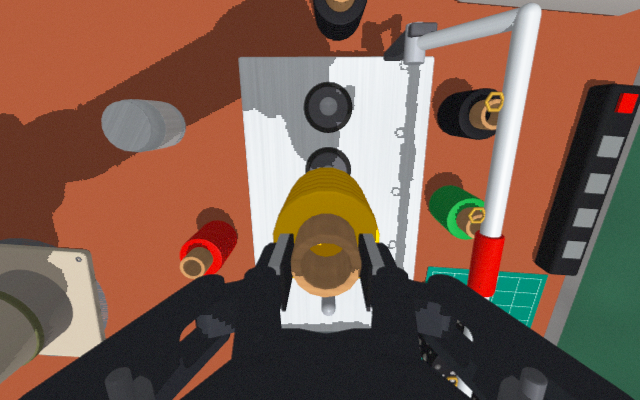

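Call:
send_rows --pt "20 0.02 -0.003 -0.005 0 0.005 0" --pt "20 0.06 -0.003 -0.015 0 0.01 0" --pt "20 0.1 -0.003 -0.025 0 0.02 0" --pt "20 0.14 -0.003 -0.035 0 0.03 0" --pt "20 0.18 -0.003 -0.0445 0 0.04 0" --pt "20 0.22 -0.003 -0.0545 0 0.05 0" --pt "20 0.26 -0.003 -0.0645 0 0.06 0" --pt "20 0.3 -0.003 -0.074 0 0.07 0" --pt "20 0.34 -0.003 -0.084 0 0.076 0" --pt "20 0.38 -0.003 -0.094 0 0.076 0"

```text
clock: 24.28
position: [0.4566, -0.0795, 0.3194]
ee_rot: [-0.5, 0.501, -0.499, 0.5]
ft_force: [1.5, -0.6, -2.1]
grip_width: 0.409
```

Call:
send_rows --pt "20 0.04 0 -0.0065 0 0 0" --pt "20 0.08 0 -0.013 0 0 0" --pt "20 0.12 0 -0.02 0 0 0" --pt "20 0.16 0 -0.027 0 0 0" --pt "20 0.2 0 -0.034 0 0 0" --pt "20 0.235 0 -0.04 0 0 0" --pt "20 0.255 0 -0.045 0 0 0" --pt "20 0.265 0 -0.045 0 0 0" --pt "20 0.265 0 -0.045 0 0 0" --pt "20 0.265 0 -0.045 0 0 0"

```text
clock: 25.12
position: [0.4125, -0.3425, 0.3193]
ee_rot: [-0.5, 0.501, -0.5, 0.5]
ft_force: [0.9, 1.2, -1.9]
grip_width: 0.413
```

Call:
send_rows --pt "20 0 0 0 0 0 0" --pt "20 0 0 0 0 0 0" --pt "20 0 0 0 0 0 0"

```text
clock: 25.37
position: [0.4134, -0.3417, 0.3202]
ee_rot: [-0.5, 0.5, -0.499, 0.501]
ft_force: [-0.5, -0.0, -1.9]
grip_width: 0.415
```

Run:
```python
from workcell import *; from h import *
tray(); c,T,o=wcam("w16"); print(o["grip_width"],o["ft_force"]); plan(o,[.4125,-.3465,.1055],0)
```

```text
top tray ((0.4935644268989563, -0.3055606484413147), (0.16553685069084167, 0.24257923662662506), 89.4864501953125)
side tray ((0.492649644613266, -0.3100348711013794), (0.24249956011772156, 0.16354361176490784), 0.6716188788414001)
0.409607123713096 [-1.08476347 -0.86263709 -2.05146633]
pos [ 0.4132 -0.3421  0.3203] jaw ang 0.0014 -> shift [ 0.0047  0.2148 -0.0009] rot [-0.0006  0.0014 -0.0012] rows 5.2
```

View pics/w16.png

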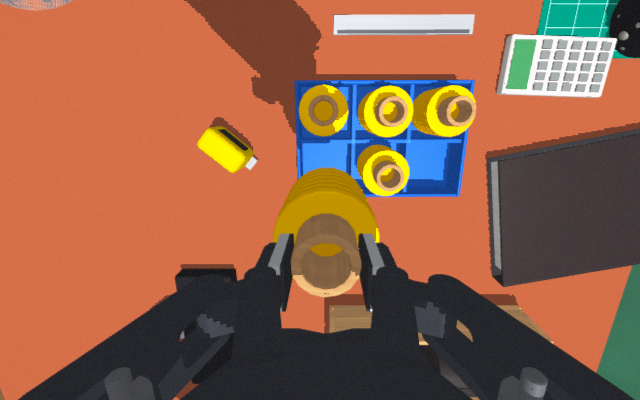

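Call:
send_rows --pt "20 0.0045 0.03 -0.001 0 0 0" --pt "20 0.0045 0.07 -0.001 0 0 0" --pt "20 0.0045 0.11 -0.001 0 0 0" --pt "20 0.0045 0.14 -0.001 0 0 0" --pt "20 0.0045 0.155 -0.001 0 0 0" --pt "20 0.0045 0.17 -0.001 0 0 0" --pt "20 0.0045 0.185 -0.001 0 0 0" --pt "20 0.0045 0.198 -0.001 0 0 0" --pt "20 0.0045 0.207 -0.001 0 0 0" --pt "20 0.0045 0.213 -0.001 0 0 0"

```text
clock: 26.35
position: [0.4118, -0.3468, 0.1064]
ee_rot: [-0.5, 0.5, -0.499, 0.5]
ft_force: [0.1, 0.5, -2.0]
grip_width: 0.404
```

Call:
send_rows --pt "20 0 0 0 0 0 0" --pt "20 0 0 0 0 0 0"

```text
clock: 26.52
position: [0.412, -0.3472, 0.1076]
ee_rot: [-0.5, 0.5, -0.5, 0.5]
ft_force: [-0.4, -0.6, -0.8]
grip_width: 0.41
```

Call:
send_rows --pt "20 0 0.004 0 0 0 0" --pt "20 0 0.007 0 0 0 0" --pt "20 0 0.0085 0 0 0 0" --pt "20 0 0.0085 0 0 0 0" --pt "20 0 0.0085 0 0 0 0"

```text
clock: 26.93
position: [0.4119, -0.3471, 0.0988]
ee_rot: [-0.5, 0.5, -0.5, 0.5]
ft_force: [-0.1, 0.4, -1.9]
grip_width: 0.41
```

Call:
send_rows --pt "20 0 0.002 0 0 0 0" --pt "20 0 0.003 0 0 0 0" --pt "20 0 0.003 0 0 0 0" --pt "20 0 0.003 0 0 0 0"

```text
clock: 27.27
position: [0.4119, -0.347, 0.0957]
ee_rot: [-0.5, 0.5, -0.5, 0.5]
ft_force: [-0.7, -0.3, -1.6]
grip_width: 0.409
```

Call:
send_rows --pt "20 0 0.001 0 0 0 0" --pt "20 0 0.001 0 0 0 0" --pt "20 0 0.001 0 0 0 0"

```text
clock: 27.52
position: [0.4122, -0.3474, 0.0954]
ee_rot: [-0.5, 0.5, -0.5, 0.5]
ft_force: [-1.4, 0.9, 5.2]
grip_width: 0.412
```

Call:
send_rows --pt "20 0 0.001 0 0 0 0" --pt "20 0 0.001 0 0 0 0" --pt "20 0 0.001 0 0 0 0"

```text
clock: 27.77
position: [0.4125, -0.3479, 0.0953]
ee_rot: [0.5, -0.5, 0.5, -0.5]
ft_force: [-3.3, 1.5, 15.6]
grip_width: 0.406
```

Call:
send_rows --pt "20 0 -0.0015 0 0 0 0" --pt "20 0 -0.0015 0 0 0 0" --pt "48 0 -0.0015 0 0 0 0" --pt "55 0 -0.0015 0 0 0 0" --pt "62 0 -0.0015 0 0 0 0" --pt "62 0 -0.0015 0 0 0 0" --pt "62 0 -0.03 0 0 0 0" --pt "62 0 -0.07 0 0 0 0" --pt "62 0 -0.11 0 0 0 0" --pt "62 0 -0.15 0 0 0 0"

```text
clock: 28.6
position: [0.4113, -0.3472, 0.2454]
ee_rot: [-0.5, 0.5, -0.5, 0.5]
ft_force: [1.3, -0.5, 0.7]
grip_width: 0.619
```

Call:
send_rows --pt "62 0 -0.04 0 0 0 0" --pt "62 0 -0.08 0 0 0 0" --pt "62 0 -0.12 0 0 0 0" --pt "62 0 -0.14 0 0 0 0" --pt "62 0 -0.14 0 0 0 0" --pt "62 0 -0.14 0 0 0 0"

```text
clock: 29.1
position: [0.4122, -0.3476, 0.3845]
ee_rot: [-0.5, 0.499, -0.5, 0.5]
ft_force: [0.3, -0.3, -0.7]
grip_width: 0.623
```

Run:
```python
from workcell import *; from h import *
tray("t17");c,T,o=wcam("w17"); plan(o,wp(.09,.055,.4),YAW)
```

```text
top tray ((0.49431562423706055, -0.3055174946784973), (0.24334658682346344, 0.1662806272506714), 0.43177691102027893)
side tray ((0.49144625663757324, -0.31065571308135986), (0.24321085214614868, 0.16260887682437897), 0.8259460926055908)
pos [ 0.4117 -0.347   0.3828] jaw ang 0.0002 -> shift [-0.6202 -0.0164  0.2043] rot [ 0.0009 -0.0778 -0.0015] rows 15.7
```

View pics/w17.png

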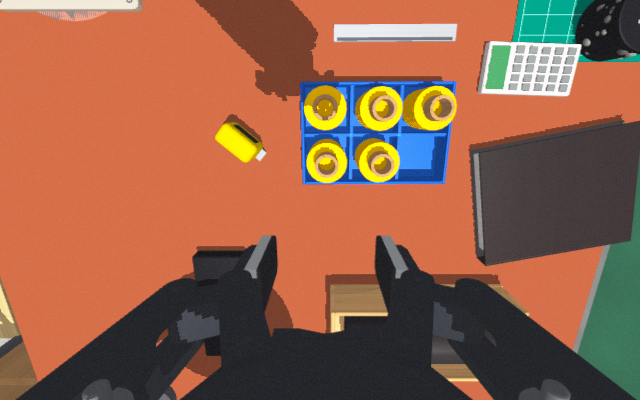

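Call:
send_rows --pt "80 -0.04 -0.003 0.013 0 -0.01 0" --pt "80 -0.08 -0.006 0.026 0 -0.02 0" --pt "80 -0.12 -0.01 0.039 0 -0.03 0" --pt "80 -0.155 -0.013 0.051 0 -0.04 0" --pt "80 -0.19 -0.016 0.063 0 -0.05 0" --pt "80 -0.23 -0.016 0.076 0 -0.06 0" --pt "80 -0.27 -0.016 0.089 0 -0.07 0" --pt "80 -0.31 -0.016 0.102 0 -0.078 0" --pt "80 -0.35 -0.016 0.115 0 -0.078 0" --pt "80 -0.39 -0.016 0.128 0 -0.078 0"

```text
clock: 30.08
position: [0.5391, 0.0429, 0.399]
ee_rot: [0.519, -0.481, 0.479, -0.519]
ft_force: [0.1, -0.3, -0.2]
grip_width: 0.799
```

Call:
send_rows --pt "80 -0.04 0 0.01 0 0 0" --pt "80 -0.08 0 0.02 0 0 0" --pt "80 -0.12 0 0.03 0 0 0" --pt "80 -0.16 0 0.04 0 0 0" --pt "80 -0.2 0 0.05 0 0 0" --pt "80 -0.225 0 0.058 0 0 0" --pt "80 -0.235 0 0.06 0 0 0" --pt "80 -0.235 0 0.06 0 0 0" --pt "80 -0.235 0 0.06 0 0 0"

```text
clock: 30.83
position: [0.5807, 0.2788, 0.3993]
ee_rot: [0.519, -0.48, 0.48, -0.518]
ft_force: [-0.3, -0.8, -0.2]
grip_width: 0.796
```

Run:
```python
from workcell import *; from h import *
c,T,o=wcam("w18"); plan(o,wp(.12,.055,.3),YAW)
W=cloud(c,T);H=hsv(c);Z=W[...,2]
red=((H[...,0]<5)|(H[...,0]>175))&(H[...,1]>150)&(Z>.2)&(Z<.3);P=W[red];print(len(P),np.median(P,0),P.min(0),P.max(0)); print(wp(.1225,.055,.258))
```

```text
pos [0.5807 0.2788 0.3993] jaw ang 0.0775 -> shift [0.0083 0.0993 0.0647] rot [ 0.0011 -0.0005  0.0009] rows 2.8
877 [0.64596148 0.27696261 0.26922375] [0.63667121 0.2507552  0.26110637] [0.65834202 0.3009249  0.27219033]
[0.64824189 0.27567809 0.258     ]
```

View pics/w18.png

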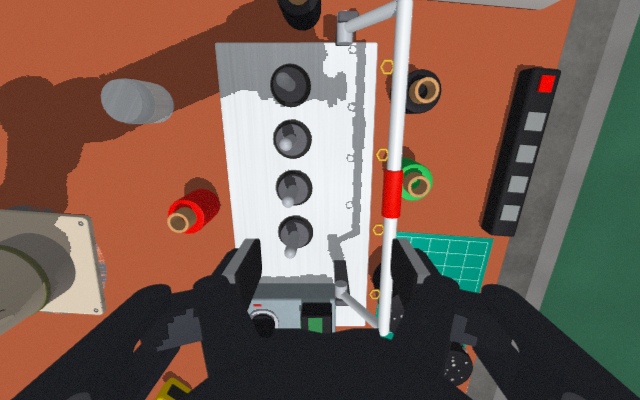

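Call:
send_rows --pt "80 0.008 0 0.03 0.001 0 0" --pt "80 0.008 0.02 0.066 0.001 0 0" --pt "80 0.008 0.06 0.066 0.001 0 0" --pt "80 0.008 0.1 0.066 0.001 0 0" --pt "80 0.008 0.14 0.066 0.001 0 0" --pt "60 0.008 0.157 0.066 0.001 0 0" --pt "30 0.008 0.157 0.066 0.001 0 0" --pt "30 0.008 0.157 0.066 0.001 0 0" --pt "30 0.008 0.157 0.066 0.001 0 0" --pt "30 0.008 0.157 0.066 0.001 0 0"

```text
clock: 31.72
position: [0.6482, 0.2767, 0.2463]
ee_rot: [-0.517, 0.48, -0.481, 0.521]
ft_force: [-0.4, 0.6, 0.4]
grip_width: 0.296
```

Call:
send_rows --pt "30 0 0 0 0 0 0" --pt "30 0 0 0 0 0 0" --pt "30 0 0 0 0 0 0"

```text
clock: 31.97
position: [0.6473, 0.2772, 0.2441]
ee_rot: [-0.518, 0.48, -0.48, 0.52]
ft_force: [0.6, -0.2, -0.1]
grip_width: 0.3
```

Run:
```python
from workcell import *; from h import *
c,T,o=wcam("w19"); print(o["grip_width"],o["ft_force"]); plan(o,o["position"],YAW)
T=toolT(o)
for t in np.arange(1.6,-.01,-.16):
    a=np.arctan2(45,75)+t; x=.075-.0875*np.cos(a); z=.185+.0875*np.sin(a)-.017
    p=wp(x,.0548,z); print(round(t,2),np.round(T[:3,:3].T@(p-T[:3,3]),4))
```

```text
0.3004310239175349 [ 0.57835969 -0.16832666 -0.06275609]
pos [0.6473 0.2772 0.2441] jaw ang 0.0783 -> shift [0. 0. 0.] rot [-0.0022  0.0003 -0.0012] rows 0.0
1.6 [0.0018 0.0024 0.0005]
1.44 [ 0.0018 -0.0042 -0.0119]
1.28 [ 0.0018 -0.0087 -0.0251]
1.12 [ 0.0018 -0.0111 -0.0389]
0.96 [ 0.0018 -0.0113 -0.0529]
0.8 [ 0.0018 -0.0092 -0.0667]
0.64 [ 0.0018 -0.005  -0.08  ]
0.48 [ 0.0018  0.0013 -0.0925]
0.32 [ 0.0018  0.0095 -0.1038]
0.16 [ 0.0018  0.0195 -0.1137]
0.0 [ 0.0018  0.0308 -0.1218]
```

View pics/w19.png

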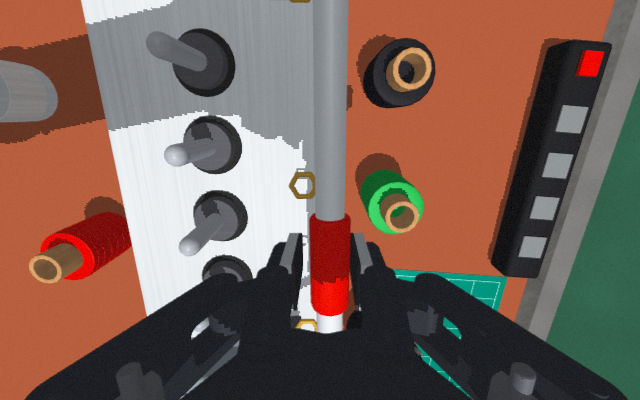

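Call:
send_rows --pt "30 0.0015 -0.004 -0.012 0 0 0" --pt "30 0.0015 -0.0085 -0.025 0 0 0" --pt "30 0.0015 -0.011 -0.039 0 0 0" --pt "30 0.0015 -0.0113 -0.053 0 0 0" --pt "30 0.0015 -0.0092 -0.0667 0 0 0" --pt "30 0.0015 -0.005 -0.08 0 0 0" --pt "30 0.0015 0.0013 -0.0925 0 0 0" --pt "30 0.0015 0.0095 -0.1038 0 0 0" --pt "30 0.0015 0.0195 -0.1137 0 0 0" --pt "30 0.0015 0.029 -0.1225 0 0 0"

```text
clock: 32.85
position: [0.5245, 0.2662, 0.214]
ee_rot: [-0.519, 0.48, -0.48, 0.52]
ft_force: [0.4, 0.4, 3.6]
grip_width: 0.301
```

Call:
send_rows --pt "30 0 0.001 -0.001 0 0 0" --pt "30 0 0.001 -0.001 0 0 0" --pt "60 0 0.001 0 0 0 0" --pt "75 0 0 0 0 0 0" --pt "75 0 0 0 0 0 0" --pt "75 0 -0.03 0 0 0 0" --pt "75 0 -0.07 0 0 0 0" --pt "75 0 -0.11 0 0 0 0" --pt "75 0 -0.15 0 0 0 0" --pt "75 0 -0.15 0 0 0 0"

```text
clock: 33.68
position: [0.5268, 0.2664, 0.3725]
ee_rot: [-0.515, 0.479, -0.481, 0.523]
ft_force: [0.9, -0.9, 0.0]
grip_width: 0.749
```

Call:
send_rows --pt "75 0 0 0 0 0 0" --pt "75 0 0 0 0 0 0" --pt "75 0 0 0 0 0 0"

```text
clock: 33.93
position: [0.5245, 0.2659, 0.3627]
ee_rot: [0.52, -0.48, 0.48, -0.519]
ft_force: [-0.5, -0.4, -0.0]
grip_width: 0.752
```

Run:
```python
from workcell import *; from h import *
c,T,o=wcam("w20")
W=cloud(c,T);H=hsv(c);Z=W[...,2]
red=((H[...,0]<5)|(H[...,0]>175))&(H[...,1]>150)&(Z>.2)&(Z<.3);P=W[red];print(len(P),np.median(P,0),P.min(0),P.max(0)); print(wp(0,.055,.23))
# knob: points above .15 near console
m=(Z>.16)&(Z<.18)
loc=W-np.array([.5304,.2113,0]); X=loc[...,0]*np.cos(YAW)+loc[...,1]*np.sin(YAW);Y=-loc[...,0]*np.sin(YAW)+loc[...,1]*np.cos(YAW)
k=m&(Y<-.14)&(Y>-.26)&(X<.03)&(X>-.12); print(k.sum(),[np.percentile(a[k],[2,50,98]).round(4) for a in (X,Y,Z)] if k.sum() else 0)
plan(o,o["position"],YAW)
```

```text
961 [0.52621227 0.26725143 0.24067099] [0.51565489 0.24157193 0.23216037] [0.53767278 0.29137729 0.24382551]
[0.52611435 0.26613277 0.23      ]
20 [array([0.0169, 0.025 , 0.0295]), array([-0.1763, -0.1732, -0.1715]), array([0.1625, 0.1653, 0.1668])]
pos [0.5245 0.2659 0.3627] jaw ang 0.0783 -> shift [0. 0. 0.] rot [0.0009 0.0003 0.0004] rows 0.0
```

View pics/w20.png

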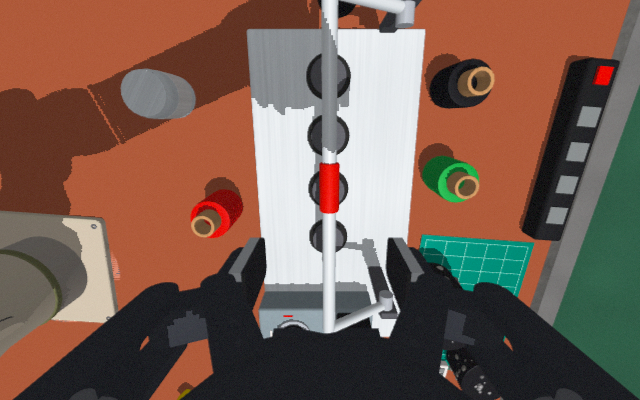

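Run:
```python
from workcell import *; from h import *
c=dict(np.load("top0.npz"))
p=px2w(c,691/4+165-.375,251/4+150-.375,.145)-[.0013,.0006,0]; print("knob",p)
l=p-np.array([.5304,.2113,0]); print("winder",l[0]*np.cos(YAW)+l[1]*np.sin(YAW),-l[0]*np.sin(YAW)+l[1]*np.cos(YAW))
o=get_obs(); plan(o,[p[0],p[1],.36],YAW)
```

```text
knob [ 0.49420223 -0.00134911  0.145     ]
winder -0.05265752443253109 -0.20918199345451105
pos [0.5245 0.2658 0.3627] jaw ang 0.0783 -> shift [ 0.264   0.0028 -0.0511] rot [0.001  0.0003 0.0005] rows 6.4
```

Call:
send_rows --pt "75 0.04 0 -0.008 0 0 0" --pt "75 0.08 0 -0.016 0 0 0" --pt "75 0.12 0 -0.023 0 0 0" --pt "75 0.16 0 -0.031 0 0 0" --pt "75 0.2 0 -0.039 0 0 0" --pt "75 0.24 0 -0.046 0 0 0" --pt "75 0.264 0 -0.051 0 0 0" --pt "75 0.264 0 -0.051 0 0 0" --pt "75 0.264 0 -0.051 0 0 0" --pt "75 0.264 0 -0.051 0 0 0"

```text
clock: 34.82
position: [0.4945, -0.0001, 0.3632]
ee_rot: [-0.519, 0.48, -0.48, 0.52]
ft_force: [-0.3, -0.1, -0.5]
grip_width: 0.749
```

Call:
send_rows --pt "75 0 0.03 0 0 0 0" --pt "75 0 0.05 0 0 0 0" --pt "75 0 0.05 0 0 0 0" --pt "75 0 0.05 0 0 0 0" --pt "75 0 0.05 0 0 0 0"

```text
clock: 35.23
position: [0.4952, -0.0003, 0.3149]
ee_rot: [-0.519, 0.479, -0.48, 0.52]
ft_force: [0.3, -0.0, 0.9]
grip_width: 0.749
```

Run:
```python
from workcell import *; from h import *
c,T,o=wcam("w21")
W=cloud(c,T);Z=W[...,2]
loc=W-np.array([.5304,.2113,0]); X=loc[...,0]*np.cos(YAW)+loc[...,1]*np.sin(YAW);Y=-loc[...,0]*np.sin(YAW)+loc[...,1]*np.cos(YAW)
k=(Z>.167)&(Z<.182)&(Y<-.17)&(Y>-.25)&(X<-.01)&(X>-.1); print(k.sum(),cv2.minAreaRect(W[k][:,:2].astype(np.float32)),np.median(Z[k]))
plan(o,[.4942,-.0013,.3],YAW+np.pi/2); plan(o,[.4942,-.0013,.3],YAW-np.pi/2); print(o["joint_pos"])
```

```text
569 ((0.4925941824913025, -0.004423392936587334), (0.042642246931791306, 0.013672787696123123), 4.219073295593262) 0.17573481463322765
pos [ 4.952e-01 -3.000e-04  3.149e-01] jaw ang 0.0795 -> shift [ 0.0009  0.0149 -0.0011] rot [-1.9000e-03 -1.5693e+00  1.0000e-03] rows 12.6
pos [ 4.952e-01 -3.000e-04  3.149e-01] jaw ang 0.0795 -> shift [ 0.0009  0.0149 -0.0011] rot [-1.0000e-03  1.5723e+00 -1.9000e-03] rows 12.6
[-0.7679613  -0.02534087  0.6736382   1.68928759  0.01535007  1.47023709
 -0.01644767]
```

View pics/w21.png

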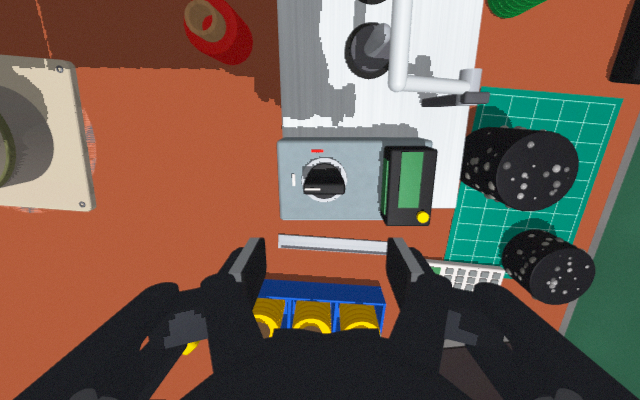

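Call:
send_rows --pt "50 0.004 0 -0.003 0 -0.12 0" --pt "50 0.004 0 -0.003 0 -0.24 0" --pt "50 0.004 0 -0.003 0 -0.36 0" --pt "50 0.004 0 -0.003 0 -0.48 0" --pt "50 0.004 0 -0.003 0 -0.6 0" --pt "50 0.004 0 -0.003 0 -0.72 0" --pt "50 0.004 0 -0.003 0 -0.84 0" --pt "50 0.004 0 -0.003 0 -0.96 0" --pt "50 0.004 0 -0.003 0 -1.08 0" --pt "50 0.004 0 -0.003 0 -1.2 0"

```text
clock: 36.12
position: [0.4927, -0.0052, 0.3152]
ee_rot: [-0.699, 0.1, -0.102, 0.7]
ft_force: [-0.1, 0.6, 0.1]
grip_width: 0.503
```

Call:
send_rows --pt "50 0 0 0 0 -0.12 0" --pt "50 0 0 0 0 -0.24 0" --pt "50 0 0 0 0 -0.36 0" --pt "50 0 0 0 0 -0.37 0" --pt "50 0 0 0 0 -0.37 0" --pt "50 0 0 0 0 -0.37 0" --pt "50 0 0 0 0 -0.37 0"

```text
clock: 36.7
position: [0.4923, -0.0053, 0.3142]
ee_rot: [-0.706, -0.027, 0.026, 0.707]
ft_force: [0.2, 0.6, -0.5]
grip_width: 0.502
```

Run:
```python
from workcell import *; from h import *
c,T,o=wcam("w22")
W=cloud(c,T);Z=W[...,2]
loc=W-np.array([.5304,.2113,0]); X=loc[...,0]*np.cos(YAW)+loc[...,1]*np.sin(YAW);Y=-loc[...,0]*np.sin(YAW)+loc[...,1]*np.cos(YAW)
k=(Z>.167)&(Z<.182)&(Y<-.17)&(Y>-.25)&(X<-.01)&(X>-.1); print(k.sum(),cv2.minAreaRect(W[k][:,:2].astype(np.float32)),np.median(Z[k]))
plan(o,[.4926,-.0044,.151],YAW+np.pi/2); print(o["joint_pos"])
```

```text
530 ((0.4922165870666504, -0.004875237122178078), (0.04317636787891388, 0.012670210562646389), 4.315716743469238) 0.17576705009317656
pos [ 0.4923 -0.0053  0.3142] jaw ang 1.6454 -> shift [1.000e-04 1.632e-01 8.000e-04] rot [-0.0008 -0.0034  0.0017] rows 3.9
[-0.79951539 -0.03701939  0.7094523   1.69818586  0.02344333  1.469802
  1.55270044]
```

View pics/w22.png

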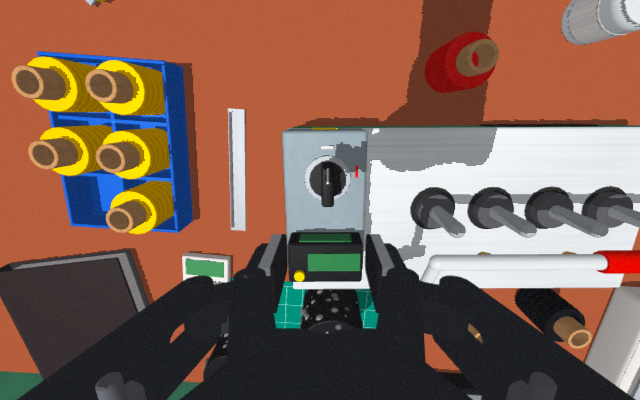

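Call:
send_rows --pt "50 0 0.04 0.0008 0 0 0.0015" --pt "50 0 0.08 0.0008 0 0 0.0015" --pt "50 0 0.12 0.0008 0 0 0.0015" --pt "50 0 0.145 0.0008 0 0 0.0015" --pt "50 0 0.155 0.0008 0 0 0.0015" --pt "50 0 0.163 0.0008 0 0 0.0015" --pt "50 0 0.163 0.0008 0 0 0.0015" --pt "50 0 0.163 0.0008 0 0 0.0015" --squeeze 40

```text
clock: 37.42
position: [0.4931, -0.0044, 0.1522]
ee_rot: [-0.706, -0.028, 0.027, 0.707]
ft_force: [1.2, -0.2, -0.2]
grip_width: 0.502
```

Run:
```python
from workcell import *; from h import *
c,T,o=wcam("w23"); print(o["ft_force"])
plan(o,[.4924,-.0046,.151],YAW+np.pi/2)
tray()
```

```text
[ 1.19160376 -0.15325546 -0.20520625]
pos [ 0.4931 -0.0044  0.1522] jaw ang 1.6477 -> shift [-0.0007  0.0012 -0.0001] rot [-0.0008 -0.0011  0.0013] rows 0.0
top tray ((0.49479252099990845, -0.30522096157073975), (0.24279578030109406, 0.16445516049861908), 1.453910231590271)
side tray ((0.49181264638900757, -0.31021907925605774), (0.24335269629955292, 0.16372618079185486), 0.29385635256767273)
```

View pics/w23.png

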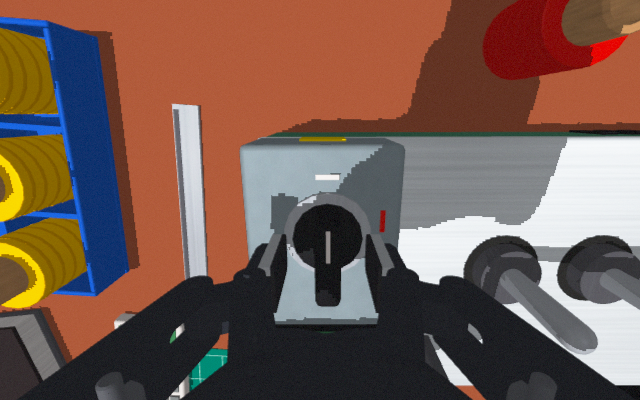

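Knob centred between the pads at (327,260). Close, then twist.

Call:
send_rows --pt "5 0 0.001 0 0 0 0" --pt "5 0 0.001 0 0 0 0" --pt "5 0 0.001 0 0 0 0" --pt "5 0 0.001 0 0 0 0" --pt "5 0 0.001 0 0 0 0" --pt "5 0 0.001 0 0 0 0" --pt "5 0 0.001 0 0 0 0"

```text
clock: 38.15
position: [0.4925, -0.0038, 0.1505]
ee_rot: [-0.706, -0.028, 0.027, 0.707]
ft_force: [-2.2, 3.0, 6.4]
grip_width: 0.138
```

Call:
send_rows --pt "5 0 0 0 0 0.12 0" --pt "5 0 0 0 0 0.24 0" --pt "5 0 0 0 0 0.36 0" --pt "5 0 0 0 0 0.48 0" --pt "5 0 0 0 0 0.6 0" --pt "5 0 0 0 0 0.72 0" --pt "5 0 0 0 0 0.84 0" --pt "5 0 0 0 0 0.96 0" --pt "5 0 0 0 0 1.05 0" --pt "5 0 0 0 0 1.1 0"

```text
clock: 38.98
position: [0.493, -0.0026, 0.1505]
ee_rot: [-0.615, 0.347, -0.347, 0.617]
ft_force: [1.4, 6.5, 2.9]
grip_width: 0.14
```

Run:
```python
from workcell import *; from h import *
c,T,o=wcam("w24"); print(o["ft_force"],o["torque"],o["grip_width"])
plan(o,[.4924,-.0046,.151],YAW+np.pi/2-1.2)
```

```text
[1.4176103  6.5113051  2.93650341] [ 1.3662866  -0.16120075  0.06713878] 0.14039786986124783
pos [ 0.493  -0.0026  0.1505] jaw ang 0.5447 -> shift [ 0.0014 -0.0005 -0.0015] rot [-0.0024  0.0959 -0.0019] rows 0.8
```

View pics/w24.png

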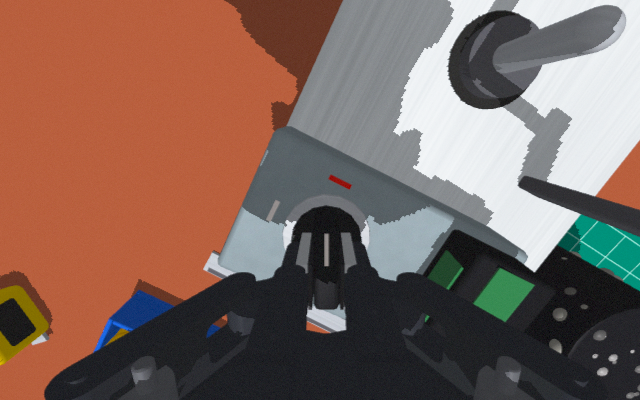

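Call:
send_rows --pt "5 0 0 0 0 0.08 0" --pt "5 0 0 0 0 0.12 0" --pt "5 0 0 0 0 0.12 0" --pt "5 0 0 0 0 0.12 0" --pt "5 0 0 0 0 0.12 0"

```text
clock: 39.45
position: [0.4931, -0.0025, 0.1505]
ee_rot: [-0.594, 0.382, -0.381, 0.596]
ft_force: [1.5, 5.9, 3.1]
grip_width: 0.142
```

Run:
```python
from workcell import *; from h import *
c,T,o=wcam("w25"); print(o["ft_force"],o["torque"],o["grip_width"])
plan(o,[.4924,-.0046,.151],YAW+np.pi/2-1.2)
```

```text
[1.48852315 5.93329816 3.09957722] [ 1.32543341 -0.28859644  0.73862999] 0.14240552068249612
pos [ 0.4931 -0.0025  0.1505] jaw ang 0.4311 -> shift [ 0.0016 -0.0005 -0.0015] rot [-0.0025 -0.0177 -0.0017] rows 0.1
```

View pics/w25.png

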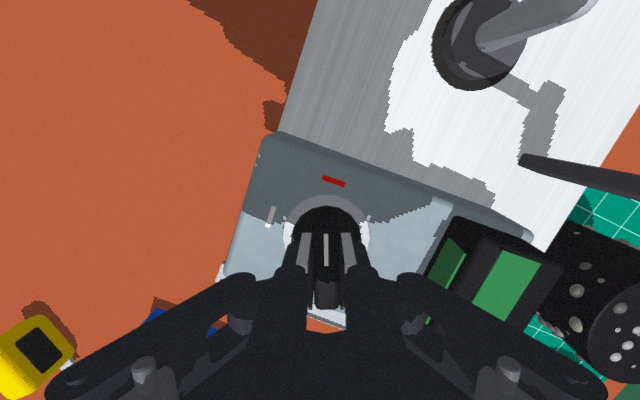

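Call:
send_rows --pt "5 0 0 0 0 -0.03 0" --pt "80 0 0 0 0 -0.03 0" --pt "80 0 0 0 0 -0.03 0" --pt "80 0 0 0 0 -0.03 0" --pt "80 0 0 0 0 -0.03 0" --pt "80 0 0 0 0 -0.03 0" --pt "80 0 -0.04 0 0 -0.03 0" --pt "80 0 -0.08 0 0 -0.03 0" --pt "80 0 -0.12 0 0 -0.03 0" --pt "80 0 -0.15 0 0 -0.03 0"

```text
clock: 40.33
position: [0.4926, -0.0052, 0.3031]
ee_rot: [-0.599, 0.374, -0.374, 0.601]
ft_force: [-0.0, 0.8, -0.1]
grip_width: 0.8
```

Call:
send_rows --pt "80 0 -0.04 0 0 0 0" --pt "80 0 -0.08 0 0 0 0" --pt "80 0 -0.1 0 0 0 0" --pt "80 0 -0.1 0 0 0 0" --pt "80 0 -0.1 0 0 0 0"

```text
clock: 40.75
position: [0.4928, -0.0049, 0.4006]
ee_rot: [-0.6, 0.373, -0.374, 0.601]
ft_force: [-0.3, 0.6, -0.0]
grip_width: 0.796
```

Run:
```python
from workcell import *; from h import *
c,T,o=wcam("w26"); print(o["ft_force"],o["position"])
W=cloud(c,T);Z=W[...,2];H=hsv(c)
k=(Z>.167)&(Z<.182)&(abs(W[...,0]-.4924)<.03)&(abs(W[...,1]+.0046)<.03); print(k.sum(),cv2.minAreaRect(W[k][:,:2].astype(np.float32)))
for n in("top","side"):
    c=camera(n); cv2.imwrite(f"pics/{n}26.png",c["pixels"][:,:,::-1])
    W=cloud(c);H=hsv(c);Z=W[...,2]
    red=((H[...,0]<5)|(H[...,0]>175))&(H[...,1]>150)&(Z>.2)&(Z<.3)&(abs(W[...,0]-.53)<.15);P=W[red];print(n,len(P),np.median(P,0) if len(P) else 0)
    y=(H[...,0]>15)&(H[...,0]<35)&(H[...,1]>150)&(Z>.06)&(Z<.12)&(W[...,1]<-.2)
    n_,lab,s,ce=cv2.connectedComponentsWithStats(y.astype(np.uint8))
    for j in range(1,n_):
        if s[j,4]>25: print("bob",cv2.minEnclosingCircle(W[lab==j][:,:2].astype(np.float32)),np.percentile(Z[lab==j],[50,95]))
```

```text
[-0.338821    0.63650155 -0.03886444] [ 0.49275543 -0.0049236   0.40060624]
338 ((0.4925491511821747, -0.004478530026972294), (0.044131603091955185, 0.01329737063497305), 1.5669282674789429)
top 90 [0.52831519 0.27016949 0.23941644]
bob ((0.5731672644615173, -0.26404789090156555), 0.03193189948797226) [0.08531596 0.09319135]
bob ((0.5751491785049438, -0.26614493131637573), 0.011702465824782848) [0.08081595 0.09909929]
bob ((0.4923297166824341, -0.2648809552192688), 0.032388605177402496) [0.08507449 0.09602548]
bob ((0.4944918155670166, -0.345127135515213), 0.03287799283862114) [0.08452344 0.09622715]
bob ((0.49369993805885315, -0.26617008447647095), 0.012709866277873516) [0.07935865 0.10793598]
bob ((0.4959227442741394, -0.34633463621139526), 0.013230931013822556) [0.07951878 0.10582624]
bob ((0.4104559123516083, -0.26405930519104004), 0.032489269971847534) [0.0846561 0.0944215]
bob ((0.4124137759208679, -0.34564030170440674), 0.032519903033971786) [0.08414834 0.09097054]
bob ((0.4099853038787842, -0.2635330557823181), 0.013900906778872013) [0.0809118  0.11143164]
bob ((0.41360765695
[... 262 characters left out ...]
99795269966125) [0.08354333 0.08716762]
bob ((0.49315041303634644, -0.27001845836639404), 0.032686732709407806) [0.08367872 0.08766433]
bob ((0.40919792652130127, -0.26812565326690674), 0.0317549929022789) [0.08382031 0.08800391]
bob ((0.4911702573299408, -0.35001471638679504), 0.030607035383582115) [0.08382646 0.08741282]
bob ((0.41234609484672546, -0.349843829870224), 0.03269284963607788) [0.08392813 0.08806959]
bob ((0.4179103672504425, -0.3446023166179657), 0.008732295595109463) [0.0780432  0.08072825]
bob ((0.26413601636886597, -0.3226744830608368), 0.014578022994101048) [0.06114228 0.0633405 ]
bob ((0.2751401960849762, -0.3317931294441223), 0.014464989304542542) [0.06041346 0.06269406]
```

View pics/side26.png

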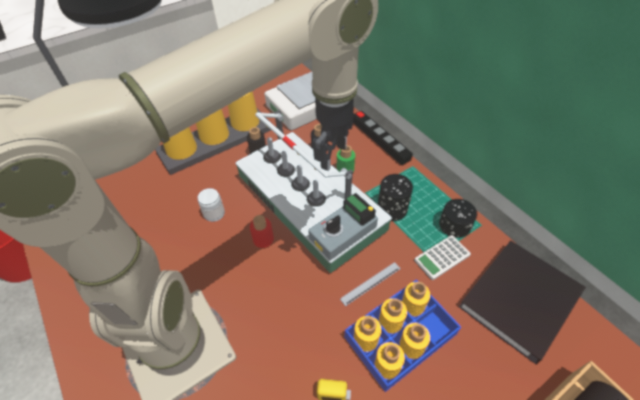

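View pics/w26.png

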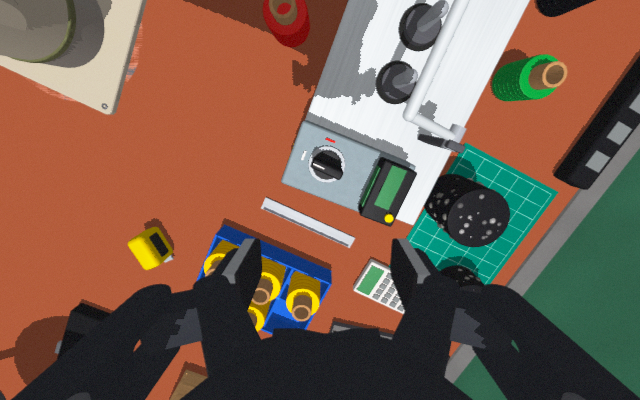

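Run:
```python
from h import *
for n in("w21","w22","w26"):
    c=dict(np.load(n+".npz"));T=c["T"];W=cloud(c,T);Z=W[...,2]
    k=(Z>.168)&(Z<.182)&(abs(W[...,0]-.4924)<.026)&(abs(W[...,1]+.0046)<.026);P=W[k][:,:2]
    w,v=np.linalg.eigh(np.cov(P.T)); print(n,len(P),np.arctan(v[1,1]/v[0,1]))
```

```text
w21 567 0.07644625151469277
w22 530 0.07348292059264452
w26 336 0.025033710090942685
```

Call:
send_rows --pt "80 0 0.04 0 0 0 0" --pt "80 0 0.08 0 0 0 0" --pt "80 0 0.086 0 0 0 0" --pt "80 0 0.086 0 0 0 0" --pt "80 0 0.086 0 0 0 0" --pt "80 0 0.086 0 0 0 0"

```text
clock: 41.4
position: [0.4932, -0.0046, 0.316]
ee_rot: [-0.6, 0.373, -0.374, 0.601]
ft_force: [-0.4, 0.4, 0.7]
grip_width: 0.798
```

Run:
```python
from workcell import *; from h import *
c,T,o=wcam("w27"); print(o["joint_velocities"].round(3) if hasattr(o["joint_velocities"],'round') else o["joint_velocities"])
W=cloud(c,T);Z=W[...,2]
for lo in(.165,.168,.172):
    k=(Z>lo)&(Z<.184)&(abs(W[...,0]-.4924)<.026)&(abs(W[...,1]+.0046)<.026);P=W[k][:,:2]
    w,v=np.linalg.eigh(np.cov(P.T)); print(len(P),np.arctan(v[1,1]/v[0,1]),cv2.minAreaRect(P.astype(np.float32)))
# console edge yaw for reference: rail grip / deck
i=c["pixels"][:,:,::-1]; u,v=w2px(c,(.4924,-.0046,.17),T); u,v=int(u),int(v); cv2.imwrite("pics/k27.png",cv2.resize(i[max(v-60,0):v+60,u-80:u+80],None,fx=5,fy=5))
```

```text
[-0.001 -0.002  0.001 -0.002 -0.001 -0.007 -0.   ]
563 0.031545863166627296 ((0.4923904240131378, -0.00439140060916543), (0.04369765520095825, 0.013508654199540615), 1.9284030199050903)
540 0.02883912814323743 ((0.4924096465110779, -0.004390754736959934), (0.04365920647978783, 0.013508654199540615), 1.9284030199050903)
507 0.02954335112682279 ((0.49245163798332214, -0.004482698161154985), (0.0435730405151844, 0.013356022536754608), 1.8454601764678955)
```

View pics/k27.png

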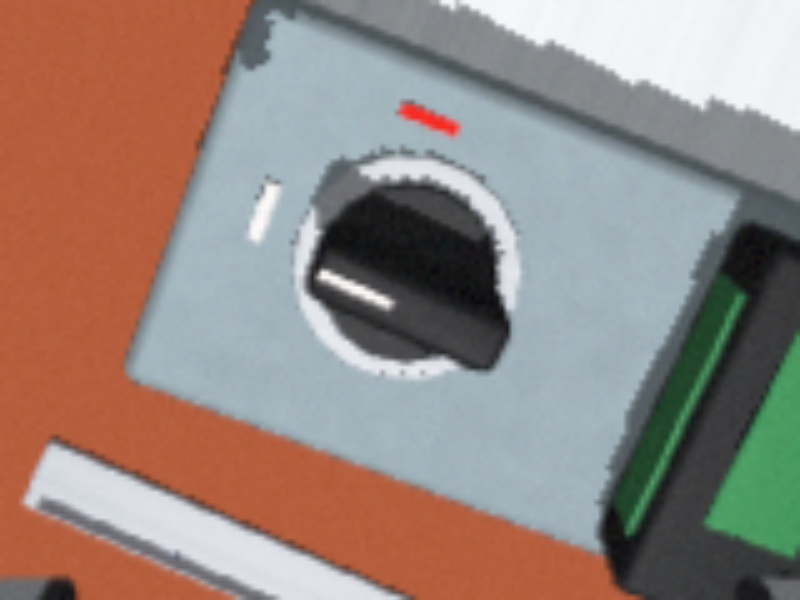

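Run:
```python
from workcell import *
print(hand_in()); o=get_obs(); print(o["clock"],o["ft_force"])
```

```text
the job is handed in; nothing more can be done
None
the job is handed in; nothing more can be done
```

I handed the job in at about 41 s of robot time. My last checks showed every step met; `hand_in()` gave no verdict.

- **Rail up and bobbins:** I swung the rail up to its stop. The three full bobbins (2, 3 and 4; spindle 1 was bare) went into empty tray pockets. Each was lowered until it touched the floor, then released.
- **Rail down and knob:** I swung the rail back down over the bare spindles. I then turned the knob about 1.2 rad clockwise, until the wrist torque jumped at the stop, and let it go.

**Last checks**
- All five bobbins, including the two already stored, stand upright at the same height in their pockets.
- The tray never measurably moved, and the other things on the bench look undisturbed.
- The red grip of the rail is back where it started, to within about 2 mm.
- The gripper is open and clear of everything.

**Disagreements**
- The knob did not read exactly its starting angle after springing back. It was about 0.05 rad off, within the 0.1 limit, and two views agreed, so I left it.
- The side and top cameras disagreed by up to about 5 mm on positions. I used the wrist camera and tool frame, and all three placings went into their pockets cleanly.

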